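# Clear the scraps and pile the boards

### The job

Tidy up after baking: put all the food scraps lying about (bread heels, corn cob ends, lemon halves) into the steel caddy that already has the grapefruit half in it, keeping them out of the recycling caddy with the jar. Stack the two wooden boards from the counter squarely, edges flush, on the board that lies on the marble slab. Leave everything else where it stands.

Things in the scene. Friction and masses are not known exactly. Their poses are not given: they have to be found in the camera images.
- caddy_left: open steel box, 180 (x) x 200 (y) x 105 high, walls and floor 4; fixed; origin at the centre of its underside, z up; on the robot's left
- caddy_right: open steel box, 180 (x) x 200 (y) x 105 high, walls and floor 4; fixed; origin at the centre of its underside, z up; on the robot's right, twin of the other
- slab: marble slab, 150 (x) x 80 (y) x 16 thick, lying on the counter, fixed; origin at the centre of its underside; its place among the boards varies
- board_base: small oblong wooden board, 130 (x) x 58 (y) x 14 thick, loose; origin at the centre of its underside, z up; lies on the marble slab and is the bottom of the pile
- board_a: small oblong wooden board, 130 (x) x 58 (y) x 14 thick, loose; origin at the centre of its underside, z up; starts on the counter
- board_b: small oblong wooden board, 130 (x) x 58 (y) x 14 thick, loose; origin at the centre of its underside, z up; starts on the counter
- heel_1: bread heel: stale end of a loaf, brown crust, 85 (x) x 50 (y) x 28 high, loose; origin at the centre of its underside; food scrap, may be absent; starts on board_a
- heel_2: bread heel: stale end of a loaf, brown crust, 85 (x) x 50 (y) x 28 high, loose; origin at the centre of its underside; food scrap, may be absent; starts on the counter
- cob_1: stripped corn cob end: straw-coloured stub lying along x, 95 long, 34 across, loose; origin at the middle of its underside; food scrap, may be absent; starts on board_b
- cob_2: stripped corn cob end: straw-coloured stub lying along x, 95 long, 34 across, loose; origin at the middle of its underside; food scrap, may be absent; starts on the counter
- lemon_1: squeezed lemon half, cut face down: dome of 62 diameter, 36 high, sides upright for the lowest 18, loose; origin at the centre of its cut face, z through the dome's top; food scrap, may be absent; starts on board_base
- lemon_2: squeezed lemon half, cut face down: dome of 62 diameter, 36 high, sides upright for the lowest 18, loose; origin at the centre of its cut face, z through the dome's top; food scrap, may be absent; starts on the counter
- grapefruit: squeezed grapefruit half, dome of 84 diameter, 42 high, already lying in one of the two caddies (it shows which is for food scraps); origin at the centre of its cut face
- jar: empty closed glass jar, 66 diameter, 85 high, standing in the other caddy (the one for recycling); origin at the centre of its underside
- timer: white kitchen timer, puck of 50 diameter, 30 high, bystander; origin under its centre
- salt_dish: ceramic salt dish, 50 diameter, 30 high, bystander; origin under its centre
Not all that is in view belongs to the job. Leave any red look-alike of the heel_1 alone. What is shaped like the board_base but black is not meant.

How it is judged (in metres and radians):
At the end, for the whole second after the job is handed in: Every scrap lies inside the caddy that holds the grapefruit half; the jar stays in its own caddy, moved under 60 mm; both boards lie flat on board_base, within 10 mm and 0.1 rad of it, the pile within 35 mm of the slab's centre; all at rest and released ((((x of grapefruit in the frame of caddy_left between -0.088 and 0.088 m and y of grapefruit in the frame of caddy_left between -0.098 and 0.098 m and z of grapefruit in the frame of caddy_left between -0.01 and 0.105 m) and (x of jar in the frame of caddy_right between -0.088 and 0.088 m and y of jar in the frame of caddy_right between -0.098 and 0.098 m and z of jar in the frame of caddy_right between -0.01 and 0.105 m) and (x of heel_1 in the frame of caddy_left between -0.088 and 0.088 m and y of heel_1 in the frame of caddy_left between -0.098 and 0.098 m and z of heel_1 in the frame of caddy_left between -0.01 and 0.105 m) and (x of cob_1 in the frame of caddy_left between -0.088 and 0.088 m and y of cob_1 in the frame of caddy_left between -0.098 and 0.098 m and z of cob_1 in the frame of caddy_left between -0.01 and 0.105 m) and (x of lemon_1 in the frame of caddy_left between -0.088 and 0.088 m and y of lemon_1 in the frame of caddy_left between -0.098 and 0.098 m and z of lemon_1 in the frame of caddy_left between -0.01 and 0.105 m) and (x of heel_2 in the frame of caddy_left between -0.088 and 0.088 m and y of heel_2 in the frame of caddy_left between -0.098 and 0.098 m and z of heel_2 in the frame of caddy_left between -0.01 and 0.105 m) and (x of cob_2 in the frame of caddy_left between -0.088 and 0.088 m and y of cob_2 in the frame of caddy_left between -0.098 and 0.098 m and z of cob_2 in the frame of caddy_left between -0.01 and 0.105 m) and (x of lemon_2 in the frame of caddy_left between -0.088 and 0.088 m and y of lemon_2 in the frame of caddy_left between -0.098 and 0.098 m and z of lemon_2 in the frame of caddy_left between -0.01 and 0.105 m)) or ((x of grapefruit in the frame of caddy_right between -0.088 and 0.088 m and y of grapefruit in the frame of caddy_right between -0.098 and 0.098 m and z of grapefruit in the frame of caddy_right between -0.01 and 0.105 m) and (x of jar in the frame of caddy_left between -0.088 and 0.088 m and y of jar in the frame of caddy_left between -0.098 and 0.098 m and z of jar in the frame of caddy_left between -0.01 and 0.105 m) and (x of heel_1 in the frame of caddy_right between -0.088 and 0.088 m and y of heel_1 in the frame of caddy_right between -0.098 and 0.098 m and z of heel_1 in the frame of caddy_right between -0.01 and 0.105 m) and (x of cob_1 in the frame of caddy_right between -0.088 and 0.088 m and y of cob_1 in the frame of caddy_right between -0.098 and 0.098 m and z of cob_1 in the frame of caddy_right between -0.01 and 0.105 m) and (x of lemon_1 in the frame of caddy_right between -0.088 and 0.088 m and y of lemon_1 in the frame of caddy_right between -0.098 and 0.098 m and z of lemon_1 in the frame of caddy_right between -0.01 and 0.105 m) and (x of heel_2 in the frame of caddy_right between -0.088 and 0.088 m and y of heel_2 in the frame of caddy_right between -0.098 and 0.098 m and z of heel_2 in the frame of caddy_right between -0.01 and 0.105 m) and (x of cob_2 in the frame of caddy_right between -0.088 and 0.088 m and y of cob_2 in the frame of caddy_right between -0.098 and 0.098 m and z of cob_2 in the frame of caddy_right between -0.01 and 0.105 m) and (x of lemon_2 in the frame of caddy_right between -0.088 and 0.088 m and y of lemon_2 in the frame of caddy_right between -0.098 and 0.098 m and z of lemon_2 in the frame of caddy_right between -0.01 and 0.105 m))) and distance of jar from where it was at the start of the episode below 0.06 m and horizontal distance between each of board_a, board_b and board_base below 0.01 m and z of board_a in the frame of board_base between 0.009 and 0.045 m and angle between the x axis of each of board_a, board_b and the x axis of board_base, either way round below 0.1 rad and angle between the z axis of each of board_a, board_b and the z axis of board_base, either way round below 0.07 rad and z of board_b in the frame of board_base between 0.009 and 0.045 m and horizontal distance between each of board_base, board_a, board_b and slab below 0.035 m and height (world z) of board_base above 0.01 m and angle between board_base's own z axis and vertical below 0.07 rad and linear speed of each of heel_1, cob_1, lemon_1, heel_2, cob_2, lemon_2, board_a, board_b, board_base below 0.03 m/s); the robot touches nothing.
It fails at once if a bystander (timer, salt dish) is shoved more than 5 cm or tipped over (distance of any of timer, salt_dish from where it was at the start of the episode above 0.05 m or angle between any of timer, salt_dish's own z axis and vertical above 0.7 rad).
Of heel_1, cob_1, lemon_1, heel_2, cob_2, lemon_2 only 4 to 6 are there at a start; the rules pass over those that are not, and their reading is None.
At some moment in a run one of heel_1, cob_1, lemon_1, heel_2, cob_2, lemon_2 may be knocked a few centimetres aside while the robot is not near it.
Once in a run the grip may slacken for a moment while it holds something.
It also fails if it takes over 210 s, if anything falls off the work surface, if the arm or the gripper's body presses on something with over 40 N, if the wrist force passes 120 N, or if a joint passes its speed limit or range.

### The arm

A 6-joint arm with a two-finger parallel gripper is mounted at the origin on the work surface. World frame = base frame: x ahead of the robot, y to its left, z up, the work surface at z = 0. Lengths are in mm, angles in rad, forces in N, time in s.
With the tool pointing down it reaches from about 250 to 725 mm from the base axis. Payload 9.7 kg.
Tool frame: the origin (TCP) lies midway between the tips of the shut fingers; the grasp point (between the pads) lies 19 mm behind it (robot.pinch_z is the distance from the TCP to the grasp point, in mm); z points along the fingers, y is the line along which they close (so a half turn about z gives the same grasp; the last joint's range is limited). The gripper opens to 85 mm and grips with 20 to 120 N. Pads are 22 mm wide; open, the fingers measure 114 mm over their backs; the gripper's body (76 mm by 85 mm) begins 54 mm behind the grasp point. The pads swing forward as they close: fully open they stand 13 mm farther back than shut.
Start: joints at [1.346, 0.087, 0.176, 1.66, 0, 1.571], TCP at [122.599, 536.159, 231.284] pointing down, gripper open.
Joint ranges: [-3.13, 3.13], [-0.85, 1.81], [-1.15, 1.24], [-2.2, 2.28], [-1.44, 1.52], [-3.14, 3.14]. Speed limits (rad/s): [2.22, 2.22, 2.57, 3.14, 3.14, 3.14].

### API

Orientations are given as a 3x3 rotation matrix whose columns are the frame's x, y, z axes.
In Python, from rig import robot, viewer, workorder gives the robot as it stands. The module is installed in compiled form; this text tells all that it offers.
- The arm moves only by the tool move_arm, never from a script. Its argument "rows" is a list that holds one entry, the list of rows, each a list of 4 numbers: the shift along the tool's x, y, z normalised to -1 to 1, where 1 is 15 cm, then the turn about the tool's z normalised to -1 to 1, where 1 is 45 degrees. A call has exactly 8 rows; each row is the pose to reach, as a shift and turn from the pose commanded when the call began, along the tool's axes at that moment; what a row does not reach only later rows make up. A row lasts 1/10 s, in which the tool goes at most 50 mm and 8.59 degrees, less where a joint would pass 70% of its speed; a pose out of reach is approached as far as the arm can. A call with a number of a shift or a turn outside -1 to 1 is refused whole. A call with a gripper value outside its range is refused whole. "jaw" is the opening, from 0 (shut) to 1 (fully open), set as the call begins (left out, the last holds). The fingers move at their own pace and stop on an object; "squeeze" is the grip in N (left out, the last holds). Time passes only in rows, so rows that repeat a pose let the fingers close, or fill a call up. It gives the time, the measured TCP pose, the force, the opening and the grip force at its end, in the units of the state.
- robot.observe(): the state, without advancing time (a new reading comes with each control period).
- viewer.snapshot(name): name is "scene" or "top" or "wrist"; returns a dict with "pixels" (420x560x3 uint8, blue, green, red), "fx", "fy", "cx", "cy" (pixels), "position" and "orientation" of the camera in the world. Camera axes: x right, y down, z forward; pixel columns grow to the right and rows downward; lengths in mm; the calibration is good to about 2 mm. A picture is of the moment at which its call begins. There is no depth.
- workorder.sign_off(): hands the job in; it is judged then, once.
The state is a dict: "time_s": time; "joint_pos": joint angles; "dq": joint speeds; "tau": joint torques, N m; "tcp_pos": TCP position; "eef_rot": TCP orientation; "wrist_force": force on the tool from outside, world axes, zero at the start; "wrist_torque": the same for the moment, N m; "gripper_width": opening from 0.0 (shut) to 1.0 (fully open); "grasp_force": force on a finger pad.
Only numpy, scipy, OpenCV 4.12 (cv2) and the standard library are available. Lean on these libraries where they do the work, as an engineer would, in place of code of your own. Each camera call takes 0.05 s, during which the arm holds its last target. There are 200 camera calls.

## Working session

There is one attempt and no reset: what is moved stays moved. The work goes in short steps, Python scripts to look and compute and a tool call to move; the robot and the scene stay as the last step left them, time stands still between calls to the robot, and variables do not carry over. Pictures are saved under pics/ and viewed, at most 14 in all, crops included, and the job is handed in when it is done.

Besides the shell and the picture viewer there is one more tool, called by a JSON object that holds its "name" and its "arguments". move_arm: Moves the arm, as the interface text tells. Its arguments: {"type":"object","properties":{"rows":{"type":"array","items":{"type":"array","items":{"type":"array","items":{"type":"number"}}}},"jaw":{"type":"number"},"squeeze":{"type":"number"}},"required":["rows"]}

```bash
mkdir -p pics
cat > h.py <<'E'
import numpy as np, cv2
from rig import robot, viewer, workorder
def snap(n, f=None):
    s=viewer.snapshot(n)
    s['pixels']=np.ascontiguousarray(s['pixels'])
    if f: cv2.imwrite('pics/'+f,s['pixels'])
    return s
def ray(s,u,v,z):
    d=np.array(s['orientation'])@np.array([(u-s['cx'])/s['fx'],(v-s['cy'])/s['fy'],1])
    p=np.array(s['position']); return p+d*(z-p[2])/d[2]
def st():
    o=robot.observe(); print(o['time_s'],np.round(o['tcp_pos'],1),np.round(o['eef_rot'],3).tolist(),o['gripper_width'],o['grasp_force'],np.round(o['wrist_force'],1),np.round(o['joint_pos'],2)); return o
E
python3 - <<'E'
from h import *
st()
a=snap('top','top1.png');b=snap('scene','scene1.png')
for s in(a,b): print(s['position'],np.round(s['orientation'],3).tolist(),s['fx'],s['cx'],s['cy'])
E
```

```text
0.0 [122.6 535.9 230.5] [[-0.975, 0.223, -0.0], [0.223, 0.975, -0.001], [-0.0, -0.001, -1.0]] 1.000949679147375 0.0 [ 0.1  0.7 -0.2] [ 1.35  0.09  0.18  1.66 -0.    1.57]
[ 2.97343022e+02 -3.68787644e-01  1.18009683e+03] [[0.026, -0.98, 0.196], [-1.0, -0.026, 0.002], [0.003, -0.196, -0.981]] 383.6041899411296 274.9183719454453 208.89442482218146
[1171.7179177  -436.46620248 1148.73573561] [[0.561, 0.669, -0.489], [0.828, -0.46, 0.32], [-0.011, -0.584, -0.812]] 545.1325383670825 289.89614381470466 211.27398757895924
```

View pics/top1.png

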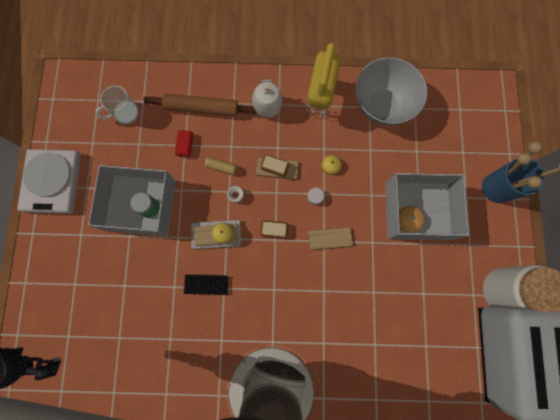

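View pics/scene1.png

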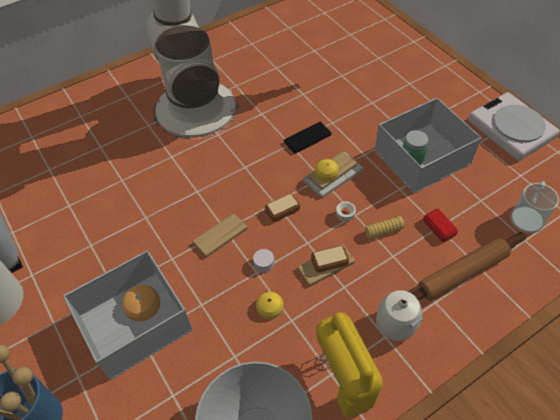

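Jar is in the left caddy (top px 142,203), grapefruit in the right caddy (411,219), which is the target. The scraps are heel on board_a (275,168), heel (274,229), cob (220,167), lemon on base (222,234) and lemon (332,165); board_b at (330,238) is bare, so cob_1 is absent.

```bash
cat > seg.py <<'E'
from h import *
def blobs(s, lo, hi, amin=60, roi=None):
    hsv=cv2.cvtColor(s['pixels'],cv2.COLOR_BGR2HSV)
    m=cv2.inRange(hsv,lo,hi); m=cv2.morphologyEx(m,cv2.MORPH_OPEN,np.ones((2,2),np.uint8))
    cs,_=cv2.findContours(m,cv2.RETR_EXTERNAL,cv2.CHAIN_APPROX_NONE)
    return [c for c in cs if cv2.contourArea(c)>amin]
def world_rect(s,c,z):
    P=np.array([ray(s,u,v,z)[:2] for u,v in c.reshape(-1,2)],np.float32)
    (cx,cy),(w,h),a=cv2.minAreaRect(P)
    if w<h: w,h,a=h,w,a+90
    a=(a+90)%180-90
    return round(cx,1),round(cy,1),round(w,1),round(h,1),round(a,1)
E
python3 - <<'E'
from seg import *
a=cv2.imread('pics/top1.png')
hsv=cv2.cvtColor(a,cv2.COLOR_BGR2HSV)
for n,(u,v) in dict(lem=(332,163),lem1=(224,230),heel2top=(274,228),heel1top=(275,165),cob=(220,167),bb=(330,238),base=(203,236),ba=(262,169),slab=(216,245),tile=(300,280),timer=(316,194),salt=(233,190),crust=(274,236)).items(): print(n,hsv[v,u])
cv2.imwrite('pics/top1z.png',cv2.resize(a[130:260,180:360],None,fx=4.4,fy=4.4,interpolation=cv2.INTER_CUBIC))
s=snap('top')
for n,u,v,z in [('cR',387,174,105),('cR',463,174,105),('cR',466,238,105),('cR',390,238,105),('grape',411,219,30),('timer',316,196,20),('salt',235,195,20),('lem2',332,165,20),('heel2',274,229,28),('cob',220,167,17),('bb',330,238,14),('slab',216,235,16),('heel1',275,166,42),('cL',93,170,105),('cL',172,170,105)]: print(n,ray(s,u,v,z).round())
E
```

```text
lem [ 20 157 127]
lem1 [ 23 157 145]
heel2top [ 19  78 160]
heel1top [ 19  80 159]
cob [ 21 122 138]
bb [ 19 104 135]
base [ 18 105 134]
ba [ 14 148  86]
slab [ 18  27 115]
tile [ 10 152 131]
timer [ 10  20 151]
salt [ 14  49 131]
crust [ 14 160  89]
cR [ 624. -322.  105.]
cR [ 630. -544.  105.]
cR [ 443. -539.  105.]
cR [ 437. -325.  105.]
grape [ 507. -413.   30.]
timer [ 573. -125.   20.]
salt [570. 127.  20.]
lem2 [ 675. -175.   20.]
heel2 [465.   3.  28.]
cob [660. 179.  17.]
bb [ 444. -169.   14.]
slab [444. 179.  16.]
heel1 [660.   5.  42.]
cL [614. 534. 105.]
cL [620. 304. 105.]
```

View pics/top1z.png

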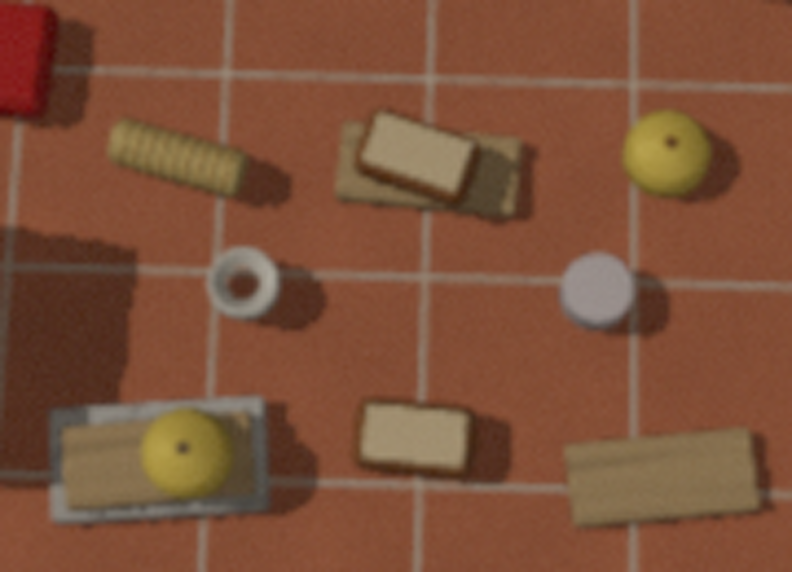

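{"name": "move_arm", "arguments": {"rows": [[[-0.25,-0.11,0,0.19],[-0.5,-0.23,0,0.38],[-0.75,-0.34,0,0.57],[-0.99,-0.457,0,0.76],[-0.99,-0.457,0,0.95],[-0.99,-0.457,0,1],[-0.99,-0.457,0,1],[-0.99,-0.457,0,1]]], "jaw": 1, "squeeze": 50}}

```text
time_s: 0.95
tcp_pos: [252.0, 436.2, 231.1]
eef_rot: [[-0.533, 0.846, -0.0], [0.846, 0.533, -0.0], [-0.0, -0.0, -1.0]]
wrist_force: [0.3, 0.8, -0.5]
gripper_width: 1.002
grasp_force: 0.0
```

{"name": "move_arm", "arguments": {"rows": [[[-0.25,0.01,0,0.19],[-0.5,0.02,0,0.38],[-0.75,0.03,0,0.57],[-0.96,0.03,0,0.714],[-0.96,0.03,0,0.714],[-0.96,0.03,0,0.714],[-0.96,0.03,0,0.714],[-0.96,0.03,0,0.714]]]}}

```text
time_s: 1.75
tcp_pos: [331.9, 317.5, 231.2]
eef_rot: [[-0.002, 1.0, -0.0], [1.0, 0.002, -0.0], [-0.0, -0.0, -1.0]]
wrist_force: [0.1, 0.4, -0.5]
gripper_width: 1.0
grasp_force: 0.0
```

{"name": "move_arm", "arguments": {"rows": [[[-0.25,0.2,0,0],[-0.5,0.4,0,0],[-0.7,0.6,0,0],[-0.91,0.74,0,0],[-0.91,0.74,0,0],[-0.91,0.74,0,0],[-0.91,0.74,0,0],[-0.91,0.74,0,0]]]}}

```text
time_s: 2.55
tcp_pos: [442.8, 181.3, 231.3]
eef_rot: [[-0.002, 1.0, -0.0], [1.0, 0.002, 0.0], [0.0, -0.0, -1.0]]
wrist_force: [-0.6, 0.1, -0.7]
gripper_width: 0.996
grasp_force: 0.0
```

Run:
```python
from h import *
st()
s=snap('wrist','w1.png'); print(s['position'],np.round(s['orientation'],3).tolist(),s['fx'],s['cx'],s['cy'])
```

```text
2.55 [442.8 181.3 231.3] [[-0.002, 1.0, -0.0], [1.0, 0.002, 0.0], [0.0, -0.0, -1.0]] 0.9963100534683482 0.0 [-0.6  0.1 -0.7] [ 0.39 -0.08  0.01  1.66  0.    1.96]
[442.84707868 253.330935   373.87430672] [[1.0, 0.003, 0.001], [0.003, -0.959, -0.283], [-0.0, 0.283, -0.959]] 294.59659514053976 282.01756601608196 208.96712529043955
```

View pics/w1.png

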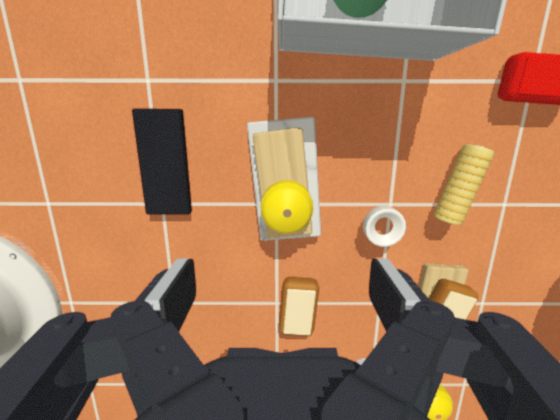

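The wrist view shows the base with lemon_1 (287,207), slab (284,180), cob (464,184), salt dish (384,226), heel_2 (299,306), and board_a with heel_1 at right (450,292).

Run:
```python
from seg import *
a=cv2.imread('pics/w1.png'); hsv=cv2.cvtColor(a,cv2.COLOR_BGR2HSV)
for u,v in [(287,195),(280,150),(270,225),(300,310),(300,283),(465,180),(240,250),(255,190),(435,280)]: print((u,v),hsv[v,u])
s=snap('wrist')
L=blobs(s,(24,190,120),(35,255,255))
print('lemon',[world_rect(s,c,48) for c in L])
def pr(n,lo,hi,z,am=150):
  for c in blobs(s,lo,hi,am):
    m=cv2.moments(c); print(n,int(m['m10']/m['m00']),int(m['m01']/m['m00']),world_rect(s,c,z))
pr('tan',(17,60,150),(23,180,255),28)
pr('yel',(22,80,100),(30,200,255),17)
pr('grey',(0,0,90),(180,50,255),16)
```

```text
(287, 195) [ 29 183 255]
(280, 150) [ 21  96 220]
(270, 225) [ 26 211 195]
(300, 310) [ 22  67 242]
(300, 283) [ 16 173 187]
(465, 180) [ 22 146 210]
(240, 250) [ 13 151 223]
(255, 190) [ 21  24 184]
(435, 280) [ 21  98 219]
lemon [(676.4, -134.5, 59.6, 31.7, 80.5), (449.4, 158.0, 61.2, 56.8, -89.8)]
tan 460 304 (682.6, 14.9, 42.0, 36.4, -19.4)
tan 299 312 (467.7, 3.6, 74.4, 39.8, 85.5)
tan 443 276 (658.8, 52.4, 56.9, 47.6, 0.7)
tan 461 190 (659.0, 171.2, 78.3, 38.8, 75.3)
tan 280 157 (442.3, 207.3, 73.8, 57.9, -83.1)
yel 288 199 (450.8, 154.1, 37.2, 15.4, 81.0)
yel 464 184 (666.9, 177.7, 97.7, 39.1, 75.5)
grey 164 285 (282.6, 41.0, 94.7, 26.4, 60.3)
grey 401 284 (606.2, 42.7, 94.8, 24.6, -58.4)
grey 25 296 (92.9, -6.1, 226.6, 92.8, 75.0)
grey 385 226 (574.8, 125.9, 61.6, 51.0, -58.3)
grey 357 50 (402.2, 240.4, 552.5, 270.5, 0.2)
```

{"name": "move_arm", "arguments": {"rows": [[[-0.155,0.043,0.2,0],[-0.155,0.043,0.4,0],[-0.155,0.043,0.6,0],[-0.155,0.043,0.8,0],[-0.155,0.043,1,0],[-0.155,0.043,1,0],[-0.155,0.043,1,0],[-0.155,0.043,1,0]]]}}

```text
time_s: 3.45
tcp_pos: [450.7, 157.5, 83.3]
eef_rot: [[-0.0, 1.0, 0.002], [1.0, 0.0, 0.001], [0.001, 0.002, -1.0]]
wrist_force: [-0.1, 0.3, -0.1]
gripper_width: 0.995
grasp_force: 0.0
```

{"name": "move_arm", "arguments": {"rows": [[[0,0,0.1,0],[0,0,0.2,0],[0,0,0.28,0],[0,0,0.355,0],[0,0,0.355,0],[0,0,0.355,0],[0,0,0.355,0],[0,0,0.355,0]]]}}

```text
time_s: 4.25
tcp_pos: [450.3, 157.0, 28.6]
eef_rot: [[0.0, 1.0, 0.001], [1.0, -0.0, 0.0], [0.0, 0.001, -1.0]]
wrist_force: [1.3, 0.5, -1.1]
gripper_width: 1.0
grasp_force: 0.0
```

{"name": "move_arm", "arguments": {"rows": [[[0,0,0,0],[0,0,0,0],[0,0,0,0],[0,0,0,0],[0,0,0,0],[0,0,0,0],[0,0,0,0],[0,0,0,0]]], "jaw": 0}}

```text
time_s: 5.05
tcp_pos: [450.3, 157.0, 28.9]
eef_rot: [[0.0, 1.0, 0.001], [1.0, -0.0, 0.0], [0.0, 0.001, -1.0]]
wrist_force: [-0.1, -1.0, 6.1]
gripper_width: 0.699
grasp_force: 54.3
```

{"name": "move_arm", "arguments": {"rows": [[[0,0,-0.1,0],[0,0,-0.3,0],[0,0,-0.5,0],[0,0,-0.7,0],[0,0,-0.9,0],[0,0,-1,0],[0,0,-1,0],[0,0,-1,0]]]}}

```text
time_s: 5.85
tcp_pos: [449.9, 156.9, 177.5]
eef_rot: [[0.0, 1.0, -0.0], [1.0, -0.0, -0.0], [-0.0, -0.0, -1.0]]
wrist_force: [-0.1, 0.1, -0.8]
gripper_width: 0.696
grasp_force: 54.1
```

{"name": "move_arm", "arguments": {"rows": [[[-0.22,0.02,0,0],[-0.44,0.05,0,0],[-0.66,0.07,0,0],[-0.864,0.088,0,0],[-0.864,0.088,0,0],[-0.864,0.088,0,0],[-0.864,0.088,0,0],[-0.864,0.088,0,0]]]}}

```text
time_s: 6.65
tcp_pos: [462.9, 28.1, 177.6]
eef_rot: [[-0.001, 1.0, -0.001], [1.0, 0.001, 0.0], [0.0, -0.001, -1.0]]
wrist_force: [0.6, 0.7, -1.3]
gripper_width: 0.699
grasp_force: 54.0
```

{"name": "move_arm", "arguments": {"rows": [[[-0.22,0.02,0,0],[-0.44,0.05,0,0],[-0.66,0.07,0,0],[-0.864,0.088,0,0],[-0.864,0.088,0,0],[-0.864,0.088,0,0],[-0.864,0.088,0,0],[-0.864,0.088,0,0]]]}}

```text
time_s: 7.45
tcp_pos: [476.3, -101.3, 178.1]
eef_rot: [[-0.001, 1.0, 0.0], [1.0, 0.001, 0.0], [0.0, 0.0, -1.0]]
wrist_force: [-0.6, -0.1, -0.4]
gripper_width: 0.703
grasp_force: 54.0
```

{"name": "move_arm", "arguments": {"rows": [[[-0.22,0.02,0,0],[-0.44,0.05,0,0],[-0.66,0.07,0,0],[-0.864,0.088,0,0],[-0.864,0.088,0,0],[-0.864,0.088,0,0],[-0.864,0.088,0,0],[-0.864,0.088,0,0]]]}}

```text
time_s: 8.25
tcp_pos: [489.6, -230.9, 178.3]
eef_rot: [[-0.001, 1.0, 0.0], [1.0, 0.001, -0.0], [-0.0, 0.0, -1.0]]
wrist_force: [-0.2, 0.8, -0.5]
gripper_width: 0.7
grasp_force: 54.0
```

{"name": "move_arm", "arguments": {"rows": [[[-0.22,0.02,0,0],[-0.44,0.05,0,0],[-0.66,0.07,0,0],[-0.864,0.088,0,0],[-0.864,0.088,0,0],[-0.864,0.088,0,0],[-0.864,0.088,0,0],[-0.864,0.088,0,0]]]}}

```text
time_s: 9.05
tcp_pos: [502.8, -360.4, 178.4]
eef_rot: [[-0.001, 1.0, 0.0], [1.0, 0.001, -0.0], [-0.0, 0.0, -1.0]]
wrist_force: [-0.2, 0.7, -0.2]
gripper_width: 0.7
grasp_force: 54.0
```

{"name": "move_arm", "arguments": {"rows": [[[-0.22,0.02,0,0],[-0.44,0.05,0,0],[-0.66,0.07,0,0],[-0.864,0.088,0,0],[-0.864,0.088,0,0],[-0.864,0.088,0,0],[-0.864,0.088,0,0],[-0.864,0.088,0,0]]]}}

```text
time_s: 9.85
tcp_pos: [516.1, -490.0, 178.8]
eef_rot: [[-0.001, 1.0, 0.001], [1.0, 0.001, -0.0], [-0.0, 0.001, -1.0]]
wrist_force: [0.1, -0.3, 0.1]
gripper_width: 0.706
grasp_force: 37.8
```

Run:
```python
from h import *
st()
s=snap('wrist','w2.png'); print(s['position'],np.round(s['orientation'],3).tolist())
```

```text
9.85 [ 516.1 -490.   178.8] [[-0.001, 1.0, 0.001], [1.0, 0.001, -0.0], [-0.0, 0.001, -1.0]] 0.7060901592165382 37.76968468213454 [ 0.1 -0.3  0.1] [-0.76  0.49  0.57  1.65  0.    0.81]
[ 516.07755544 -417.85283386  321.32450809] [[1.0, 0.002, 0.001], [0.002, -0.959, -0.284], [0.0, 0.284, -0.959]]
```

View pics/w2.png

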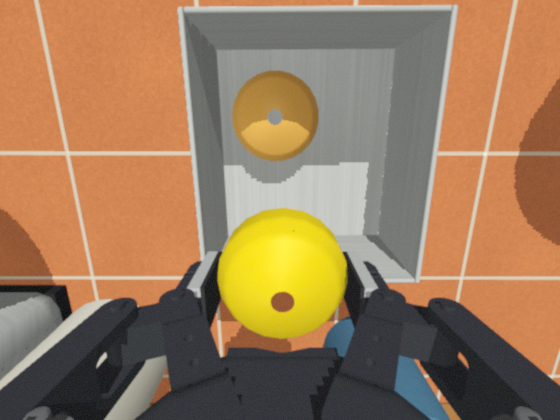

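The lemon is still held, and the caddy rim runs (181,9)-(457,7)-(420,280) with the grapefruit at (276,116). Casting those rays to fix the caddy.

Run:
```python
from h import *
s=snap('wrist')
for u,v,z in [(181,9,105),(457,7,105),(420,280,105),(201,250,105),(276,116,25)]: print(ray(s,u,v,z).round())
st()
```

```text
[ 452. -349.  105.]
[ 627. -348.  105.]
[ 630. -543.  105.]
[ 452. -516.  105.]
[ 510. -413.   25.]
9.95 [ 516.  -490.3  178.8] [[-0.001, 1.0, 0.001], [1.0, 0.001, -0.001], [-0.001, 0.001, -1.0]] 0.7079403863137232 37.76833275100216 [-0.6  0.3 -0.8] [-0.76  0.49  0.57  1.65 -0.    0.81]
```

{"name": "move_arm", "arguments": {"rows": [[[0,0.05,0.15,0],[0,0.05,0.3,0],[0,0.05,0.45,0],[0,0.05,0.6,0],[0,0.05,0.75,0],[0,0.05,0.8,0],[0,0.05,0.8,0],[0,0.05,0.8,0]]]}}

```text
time_s: 10.75
tcp_pos: [523.7, -491.3, 59.5]
eef_rot: [[-0.0, 1.0, 0.001], [1.0, 0.0, -0.001], [-0.001, 0.001, -1.0]]
wrist_force: [0.2, 0.7, -0.3]
gripper_width: 0.698
grasp_force: 57.5
```

{"name": "move_arm", "arguments": {"rows": [[[0,0,0,0],[0,0,0,0],[0,0,0,0],[0,0,-0.1,0],[0,0,-0.3,0],[0,0,-0.5,0],[0,0,-0.7,0],[0,0,-0.8,0]]], "jaw": 0.88}}

```text
time_s: 11.55
tcp_pos: [523.7, -491.6, 182.9]
eef_rot: [[0.0, 1.0, 0.003], [1.0, -0.0, -0.003], [-0.003, 0.003, -1.0]]
wrist_force: [1.0, -0.3, -0.6]
gripper_width: 0.88
grasp_force: 0.0
```

{"name": "move_arm", "arguments": {"rows": [[[0.26,0.05,0,0],[0.52,0.1,0,0],[0.793,0.26,0,0],[0.793,0.26,0,0],[0.793,0.26,0,0],[0.793,0.26,0,0],[0.793,0.26,0,0],[0.793,0.26,0,0]]], "jaw": 1}}

```text
time_s: 12.35
tcp_pos: [561.8, -373.2, 178.0]
eef_rot: [[0.002, 1.0, -0.0], [1.0, -0.002, 0.0], [0.0, -0.0, -1.0]]
wrist_force: [-0.3, -0.1, 0.1]
gripper_width: 0.996
grasp_force: 0.0
```

{"name": "move_arm", "arguments": {"rows": [[[0.26,0.1,0,0],[0.52,0.2,0,0],[0.793,0.26,0,0],[0.793,0.26,0,0],[0.793,0.26,0,0],[0.793,0.26,0,0],[0.793,0.26,0,0],[0.793,0.26,0,0]]]}}

```text
time_s: 13.15
tcp_pos: [601.0, -254.4, 177.9]
eef_rot: [[0.002, 1.0, -0.0], [1.0, -0.002, 0.0], [0.0, -0.0, -1.0]]
wrist_force: [-0.2, -0.2, 0.2]
gripper_width: 0.996
grasp_force: 0.0
```

{"name": "move_arm", "arguments": {"rows": [[[0.26,0.1,0,0],[0.52,0.2,0,0],[0.793,0.26,0,0],[0.793,0.26,0,0],[0.793,0.26,0,0],[0.793,0.26,0,0],[0.793,0.26,0,0],[0.793,0.26,0,0]]]}}

```text
time_s: 13.95
tcp_pos: [640.1, -135.5, 178.0]
eef_rot: [[0.002, 1.0, -0.0], [1.0, -0.002, -0.0], [-0.0, -0.0, -1.0]]
wrist_force: [0.1, 0.0, 0.7]
gripper_width: 1.0
grasp_force: 0.0
```

Run:
```python
from seg import *
st()
t=snap('top'); 
for c in blobs(t,(19,150,60),(32,255,255),40):
  m=cv2.moments(c); print('top',int(m['m10']/m['m00']),int(m['m01']/m['m00']),world_rect(t,c,18))
s=snap('wrist','w3.png')
for c in blobs(s,(24,190,120),(35,255,255)): print('wrist',c.reshape(-1,2).min(0),c.reshape(-1,2).max(0),world_rect(s,c,18))
```

```text
13.95 [ 640.1 -135.5  178. ] [[0.002, 1.0, -0.0], [1.0, -0.002, -0.0], [-0.0, -0.0, -1.0]] 0.9997205784909843 0.0 [0.1 0.  0.7] [-0.21  0.33  0.36  1.6  -0.    1.36]
top 435 215 (522.0, -495.3, 62.3, 53.3, -88.5)
top 319 79 (988.5, -138.7, 240.0, 53.4, -9.4)
wrist [291 197] [346 252] (679.2, -172.0, 63.1, 60.1, -44.6)
wrist [519 160] [559 260] (917.2, -161.7, 117.1, 42.4, -75.1)
```

{"name": "move_arm", "arguments": {"rows": [[[-0.243,0.26,0.1,0],[-0.243,0.26,0.3,0],[-0.243,0.26,0.5,0],[-0.243,0.26,0.7,0],[-0.243,0.26,0.9,0],[-0.243,0.26,1,0],[-0.243,0.26,1,0],[-0.243,0.26,1,0]]]}}

```text
time_s: 14.85
tcp_pos: [679.7, -170.9, 29.3]
eef_rot: [[0.0, 1.0, 0.001], [1.0, -0.0, -0.0], [-0.0, 0.001, -1.0]]
wrist_force: [0.2, -1.0, 0.3]
gripper_width: 0.997
grasp_force: 0.0
```

{"name": "move_arm", "arguments": {"rows": [[[0,0,0.05,0],[0,0,0.1,0],[0,0,0.14,0],[0,0,0.14,0],[0,0,0.14,0],[0,0,0.14,0],[0,0,0.14,0],[0,0,0.14,0]]]}}

```text
time_s: 15.65
tcp_pos: [679.5, -170.8, 7.3]
eef_rot: [[0.0, 1.0, 0.0], [1.0, -0.0, -0.0], [-0.0, 0.0, -1.0]]
wrist_force: [-0.5, 0.1, -0.7]
gripper_width: 1.004
grasp_force: 0.0
```

{"name": "move_arm", "arguments": {"rows": [[[0,0,0,0],[0,0,0,0],[0,0,0,0],[0,0,0,0],[0,0,0,0],[0,0,0,0],[0,0,0,0],[0,0,0,0]]], "jaw": 0}}

```text
time_s: 16.45
tcp_pos: [679.7, -170.8, 7.7]
eef_rot: [[0.0, 1.0, 0.001], [1.0, -0.0, -0.0], [-0.0, 0.001, -1.0]]
wrist_force: [0.0, -0.5, 5.4]
gripper_width: 0.691
grasp_force: 54.1
```

{"name": "move_arm", "arguments": {"rows": [[[0,0,-0.1,0],[0,0,-0.3,0],[0,0,-0.5,0],[0,0,-0.7,0],[0,0,-0.9,0],[0,0,-1,0],[0,0,-1,0],[0,0,-1,0]]]}}

```text
time_s: 17.25
tcp_pos: [679.3, -170.7, 156.7]
eef_rot: [[0.0, 1.0, -0.0], [1.0, -0.0, 0.0], [0.0, -0.0, -1.0]]
wrist_force: [-0.2, -0.0, -1.6]
gripper_width: 0.692
grasp_force: 53.8
```

{"name": "move_arm", "arguments": {"rows": [[[-0.25,-0.13,-0.1,0],[-0.5,-0.26,-0.1,0],[-0.725,-0.377,-0.1,0],[-0.725,-0.377,-0.1,0],[-0.725,-0.377,-0.1,0],[-0.725,-0.377,-0.1,0],[-0.725,-0.377,-0.1,0],[-0.725,-0.377,-0.1,0]]]}}

```text
time_s: 18.05
tcp_pos: [623.2, -278.5, 171.7]
eef_rot: [[-0.001, 1.0, -0.0], [1.0, 0.001, 0.0], [0.0, -0.0, -1.0]]
wrist_force: [-1.3, 0.1, -0.4]
gripper_width: 0.688
grasp_force: 53.8
```

{"name": "move_arm", "arguments": {"rows": [[[-0.25,-0.13,0,0],[-0.5,-0.26,0,0],[-0.725,-0.377,0,0],[-0.725,-0.377,0,0],[-0.725,-0.377,0,0],[-0.725,-0.377,0,0],[-0.725,-0.377,0,0],[-0.725,-0.377,0,0]]]}}

```text
time_s: 18.85
tcp_pos: [566.8, -387.2, 172.1]
eef_rot: [[-0.001, 1.0, 0.0], [1.0, 0.001, 0.0], [0.0, 0.0, -1.0]]
wrist_force: [0.7, -0.1, -0.7]
gripper_width: 0.693
grasp_force: 53.8
```

{"name": "move_arm", "arguments": {"rows": [[[0,0,0.15,0],[0,0,0.3,0],[0,0,0.45,0],[0,0,0.6,0],[0,0,0.67,0],[0,0,0.67,0],[0,0,0.67,0],[0,0,0.67,0]]]}}

```text
time_s: 19.65
tcp_pos: [566.9, -388.5, 73.2]
eef_rot: [[0.0, 1.0, 0.002], [1.0, -0.0, -0.001], [-0.001, 0.002, -1.0]]
wrist_force: [0.5, 0.0, -0.3]
gripper_width: 0.687
grasp_force: 53.8
```

{"name": "move_arm", "arguments": {"rows": [[[0,0,0,0],[0,0,0,0],[0,0,0,0],[0,0,-0.1,0],[0,0,-0.3,0],[0,0,-0.5,0],[0,0,-0.7,0],[0,0,-0.8,0]]], "jaw": 0.85}}

```text
time_s: 20.45
tcp_pos: [566.6, -388.6, 196.2]
eef_rot: [[0.0, 1.0, 0.004], [1.0, -0.0, -0.003], [-0.003, 0.004, -1.0]]
wrist_force: [-0.1, 0.0, -0.1]
gripper_width: 0.847
grasp_force: 0.0
```

{"name": "move_arm", "arguments": {"rows": [[[0.25,0,0,0],[0.5,0,0,0],[0.75,-0.224,0,0],[0.964,-0.224,0,0],[0.964,-0.224,0,0],[0.964,-0.224,0,0],[0.964,-0.224,0,0],[0.964,-0.224,0,0]]], "jaw": 1}}

```text
time_s: 21.25
tcp_pos: [532.8, -244.5, 191.6]
eef_rot: [[0.001, 1.0, 0.0], [1.0, -0.001, -0.0], [-0.0, 0.0, -1.0]]
wrist_force: [-0.0, 0.5, -0.9]
gripper_width: 1.003
grasp_force: 0.0
```

{"name": "move_arm", "arguments": {"rows": [[[0.25,0,0,0],[0.5,-0.1,0,0],[0.75,-0.224,0,0],[0.964,-0.224,0,0],[0.964,-0.224,0,0],[0.964,-0.224,0,0],[0.964,-0.224,0,0],[0.964,-0.224,0,0]]]}}

```text
time_s: 22.05
tcp_pos: [499.2, -100.0, 191.3]
eef_rot: [[0.002, 1.0, -0.001], [1.0, -0.002, -0.0], [-0.0, -0.001, -1.0]]
wrist_force: [-0.5, 0.1, -0.1]
gripper_width: 0.999
grasp_force: 0.0
```

{"name": "move_arm", "arguments": {"rows": [[[0.25,0,0,0],[0.5,-0.1,0,0],[0.75,-0.224,0,0],[0.964,-0.224,0,0],[0.964,-0.224,0,0],[0.964,-0.224,0,0],[0.964,-0.224,0,0],[0.964,-0.224,0,0]]]}}

```text
time_s: 22.85
tcp_pos: [465.7, 44.6, 191.4]
eef_rot: [[0.002, 1.0, -0.0], [1.0, -0.002, -0.0], [-0.0, -0.0, -1.0]]
wrist_force: [-0.2, -0.8, -0.9]
gripper_width: 1.005
grasp_force: 0.0
```

Run:
```python
from seg import *
st()
s=snap('wrist','w4.png')
for c in blobs(s,(14,55,120),(24,190,255),150):
  m=cv2.moments(c); print(int(m['m10']/m['m00']),int(m['m01']/m['m00']),world_rect(s,c,28),world_rect(s,c,14))
for c in blobs(s,(19,55,190),(24,100,255),150):
  m=cv2.moments(c); print('white',int(m['m10']/m['m00']),int(m['m01']/m['m00']),world_rect(s,c,28))
```

```text
22.85 [465.7  44.6 191.4] [[0.002, 1.0, -0.0], [1.0, -0.002, -0.0], [-0.0, -0.0, -1.0]] 1.0054253324607088 0.0 [-0.2 -0.8 -0.9] [ 0.1  -0.12 -0.11  1.59 -0.    1.67]
264 325 (443.4, -127.5, 79.2, 56.4, -82.9) (442.4, -138.6, 82.8, 58.9, -82.9)
283 224 (467.5, 7.1, 84.7, 48.7, 84.3) (467.6, 2.1, 88.5, 51.0, 84.3)
458 223 (664.1, 4.1, 126.0, 81.9, 85.1) (673.2, -1.1, 131.7, 85.6, 85.1)
489 52 (660.0, 177.2, 99.2, 40.1, 75.4) (668.9, 180.0, 103.8, 41.9, 75.4)
260 60 (446.5, 169.7, 111.1, 57.8, -83.0) (445.6, 172.2, 116.2, 60.4, -83.0)
white 283 227 (467.3, 3.2, 70.3, 38.0, 85.8)
white 473 228 (676.7, 1.6, 73.1, 40.6, 72.0)
white 261 30 (447.2, 196.6, 50.5, 13.2, -86.3)
```

View pics/w4.png

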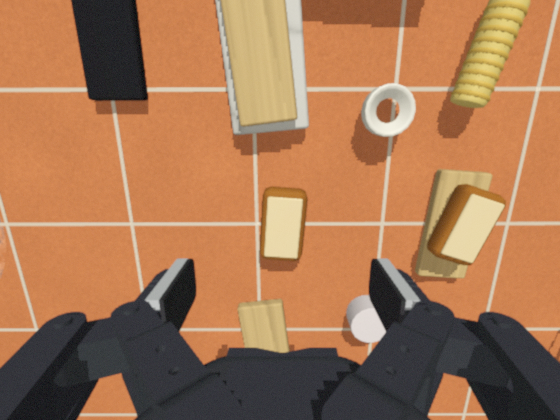

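The heel_2 centre is at px (283,224), world about (467,4), 85x49 as expected. Board_a with heel_1 is at (458,223), and the cob is at (489,52).

{"name": "move_arm", "arguments": {"rows": [[[-0.273,0.012,0.1,0.1],[-0.273,0.012,0.3,0.1],[-0.273,0.012,0.5,0.1],[-0.273,0.012,0.7,0.1],[-0.273,0.012,0.9,0.1],[-0.273,0.012,1,0.1],[-0.273,0.012,1,0.1],[-0.273,0.012,1,0.1]]]}}

```text
time_s: 23.7
tcp_pos: [467.7, 4.4, 42.6]
eef_rot: [[0.079, 0.997, 0.001], [0.997, -0.079, -0.0], [0.0, 0.001, -1.0]]
wrist_force: [0.1, 0.2, 1.0]
gripper_width: 0.995
grasp_force: 0.0
```

{"name": "move_arm", "arguments": {"rows": [[[0,0,0.05,0],[0,0,0.1,0],[0,0,0.15,0],[0,0,0.2,0],[0,0,0.235,0],[0,0,0.235,0],[0,0,0.235,0],[0,0,0.235,0]]]}}

```text
time_s: 24.5
tcp_pos: [467.5, 4.6, 6.6]
eef_rot: [[0.079, 0.997, 0.001], [0.997, -0.079, -0.0], [0.0, 0.001, -1.0]]
wrist_force: [-0.1, -0.2, 0.3]
gripper_width: 1.001
grasp_force: 0.0
```

{"name": "move_arm", "arguments": {"rows": [[[0,0,0,0],[0,0,0,0],[0,0,0,0],[0,0,0,0],[0,0,0,0],[0,0,0,0],[0,0,0,0],[0,0,0,0]]], "jaw": 0}}

```text
time_s: 25.3
tcp_pos: [467.6, 4.6, 6.7]
eef_rot: [[0.079, 0.997, 0.001], [0.997, -0.079, -0.0], [0.0, 0.001, -1.0]]
wrist_force: [-0.9, 0.1, 5.6]
gripper_width: 0.578
grasp_force: 52.6
```

{"name": "move_arm", "arguments": {"rows": [[[0,0,-0.1,0],[0,0,-0.3,0],[0,0,-0.5,0],[0,0,-0.7,0],[0,0,-0.9,0],[0,0,-1,-0.1],[0,0,-1,-0.1],[0,0,-1,-0.1]]]}}

```text
time_s: 26.1
tcp_pos: [467.0, 4.6, 155.4]
eef_rot: [[0.002, 1.0, -0.001], [1.0, -0.002, 0.0], [0.0, -0.001, -1.0]]
wrist_force: [-0.3, -0.7, -1.2]
gripper_width: 0.573
grasp_force: 52.0
```

{"name": "move_arm", "arguments": {"rows": [[[-0.25,0.05,-0.15,0],[-0.5,0.1,-0.15,0],[-0.7,0.15,-0.15,0],[-0.808,0.185,-0.15,0],[-0.808,0.185,-0.15,0],[-0.808,0.185,-0.15,0],[-0.808,0.185,-0.15,0],[-0.808,0.185,-0.15,0]]]}}

```text
time_s: 26.9
tcp_pos: [494.8, -115.6, 178.7]
eef_rot: [[-0.001, 1.0, -0.0], [1.0, 0.001, 0.0], [0.0, -0.0, -1.0]]
wrist_force: [-0.3, -0.4, -0.2]
gripper_width: 0.572
grasp_force: 52.0
```

{"name": "move_arm", "arguments": {"rows": [[[-0.25,0.05,0,0],[-0.5,0.1,0,0],[-0.7,0.15,0,0],[-0.808,0.185,0,0],[-0.808,0.185,0,0],[-0.808,0.185,0,0],[-0.808,0.185,0,0],[-0.808,0.185,0,0]]]}}

```text
time_s: 27.7
tcp_pos: [522.7, -236.7, 179.1]
eef_rot: [[-0.001, 1.0, 0.0], [1.0, 0.001, -0.0], [-0.0, 0.0, -1.0]]
wrist_force: [-0.5, -0.4, -0.8]
gripper_width: 0.57
grasp_force: 52.0
```

{"name": "move_arm", "arguments": {"rows": [[[-0.25,0.05,0,0],[-0.5,0.1,0,0],[-0.7,0.15,0,0],[-0.808,0.185,0,0],[-0.808,0.185,0,0],[-0.808,0.185,0,0],[-0.808,0.185,0,0],[-0.808,0.185,0,0]]]}}

```text
time_s: 28.5
tcp_pos: [550.5, -358.0, 179.3]
eef_rot: [[-0.001, 1.0, 0.0], [1.0, 0.001, -0.0], [-0.0, 0.0, -1.0]]
wrist_force: [-0.7, -0.7, -0.5]
gripper_width: 0.573
grasp_force: 52.1
```

{"name": "move_arm", "arguments": {"rows": [[[-0.25,0.05,0,0],[-0.5,0.1,0,0],[-0.7,0.15,0,0],[-0.808,0.185,0,0],[-0.808,0.185,0,0],[-0.808,0.185,0,0],[-0.808,0.185,0,0],[-0.808,0.185,0,0]]]}}

```text
time_s: 29.3
tcp_pos: [578.3, -479.1, 179.6]
eef_rot: [[-0.001, 1.0, 0.001], [1.0, 0.001, -0.0], [-0.0, 0.001, -1.0]]
wrist_force: [0.4, 0.8, 0.4]
gripper_width: 0.573
grasp_force: 52.1
```

{"name": "move_arm", "arguments": {"rows": [[[0,0,0.15,0],[0,0,0.3,0],[0,0,0.45,0],[0,0,0.6,0],[0,0,0.75,0],[0,0,0.78,0],[0,0,0.78,0],[0,0,0.78,0]]]}}

```text
time_s: 30.1
tcp_pos: [578.6, -480.3, 63.6]
eef_rot: [[-0.0, 1.0, 0.001], [1.0, 0.0, -0.001], [-0.001, 0.001, -1.0]]
wrist_force: [-0.6, 1.1, 0.0]
gripper_width: 0.576
grasp_force: 52.1
```

{"name": "move_arm", "arguments": {"rows": [[[0,0,0,0],[0,0,0,0],[0,0,0,0],[0,0,-0.1,0],[0,0,-0.3,0],[0,0,-0.5,0],[0,0,-0.7,0],[0,0,-0.8,0]]], "jaw": 0.7}}

```text
time_s: 30.9
tcp_pos: [578.5, -480.5, 186.8]
eef_rot: [[0.0, 1.0, 0.004], [1.0, -0.0, -0.003], [-0.003, 0.004, -1.0]]
wrist_force: [0.0, -0.1, 0.0]
gripper_width: 0.701
grasp_force: 0.0
```

{"name": "move_arm", "arguments": {"rows": [[[0.25,0,0,0],[0.5,0.05,0,0],[0.75,0.11,0,0],[0.876,0.11,0,0],[0.876,0.11,0,0],[0.876,0.11,0,0],[0.876,0.11,0,0],[0.876,0.11,0,0]]], "jaw": 1}}

```text
time_s: 31.7
tcp_pos: [594.4, -349.9, 181.7]
eef_rot: [[0.001, 1.0, -0.0], [1.0, -0.001, -0.0], [-0.0, -0.0, -1.0]]
wrist_force: [0.1, -0.3, -0.3]
gripper_width: 0.999
grasp_force: 0.0
```

{"name": "move_arm", "arguments": {"rows": [[[0.25,0,0,0],[0.5,0.05,0,0],[0.75,0.11,0,0],[0.876,0.11,0,0],[0.876,0.11,0,0],[0.876,0.11,0,0],[0.876,0.11,0,0],[0.876,0.11,0,0]]]}}

```text
time_s: 32.5
tcp_pos: [611.0, -218.7, 181.6]
eef_rot: [[0.002, 1.0, -0.0], [1.0, -0.002, -0.0], [-0.0, -0.0, -1.0]]
wrist_force: [0.9, -0.8, -0.7]
gripper_width: 1.0
grasp_force: 0.0
```

{"name": "move_arm", "arguments": {"rows": [[[0.25,0,0,0],[0.5,0.05,0,0],[0.75,0.11,0,0],[0.876,0.11,0,0],[0.876,0.11,0,0],[0.876,0.11,0,0],[0.876,0.11,0,0],[0.876,0.11,0,0]]]}}

```text
time_s: 33.3
tcp_pos: [627.6, -87.3, 181.7]
eef_rot: [[0.002, 1.0, -0.0], [1.0, -0.002, -0.0], [-0.0, -0.0, -1.0]]
wrist_force: [0.5, 0.6, -0.3]
gripper_width: 0.999
grasp_force: 0.0
```

{"name": "move_arm", "arguments": {"rows": [[[0.25,0,0,0],[0.5,0.05,0,0],[0.75,0.11,0,0],[0.876,0.11,0,0],[0.876,0.11,0,0],[0.876,0.11,0,0],[0.876,0.11,0,0],[0.876,0.11,0,0]]]}}

```text
time_s: 34.1
tcp_pos: [644.2, 44.1, 181.9]
eef_rot: [[0.002, 1.0, 0.0], [1.0, -0.002, -0.0], [-0.0, 0.0, -1.0]]
wrist_force: [0.1, -0.3, 0.2]
gripper_width: 0.999
grasp_force: 0.0
```

Run:
```python
from seg import *
st()
s=snap('wrist','w5.png')
for c in blobs(s,(19,55,190),(24,88,255),150):
  m=cv2.moments(c); print('white',int(m['m10']/m['m00']),int(m['m01']/m['m00']),world_rect(s,c,42))
for c in blobs(s,(12,165,60),(19,255,230),150):
  m=cv2.moments(c); print('crust',int(m['m10']/m['m00']),int(m['m01']/m['m00']),world_rect(s,c,42))
for c in blobs(s,(14,55,120),(24,190,255),150):
  m=cv2.moments(c); print('all',int(m['m10']/m['m00']),int(m['m01']/m['m00']),world_rect(s,c,14))
```

```text
34.1 [644.2  44.1 181.9] [[0.002, 1.0, 0.0], [1.0, -0.002, -0.0], [-0.0, 0.0, -1.0]] 0.9993477353269092 0.0 [ 0.1 -0.3  0.2] [ 0.07  0.31  0.34  1.6  -0.    1.64]
white 304 231 (666.7, 6.9, 70.1, 37.7, 71.9)
crust 300 210 (666.2, 11.4, 82.8, 48.8, 70.6)
all 121 384 (429.3, -219.3, 34.3, 12.6, -82.8)
all 103 312 (429.4, -107.7, 39.4, 17.2, 12.6)
all 301 225 (668.0, -0.6, 132.3, 65.8, 84.8)
all 524 49 (875.4, 180.2, 86.1, 58.0, 86.4)
all 304 51 (665.5, 179.0, 97.8, 36.5, 75.6)
all 67 60 (439.4, 170.2, 113.1, 66.3, -83.1)
```

View pics/w5.png

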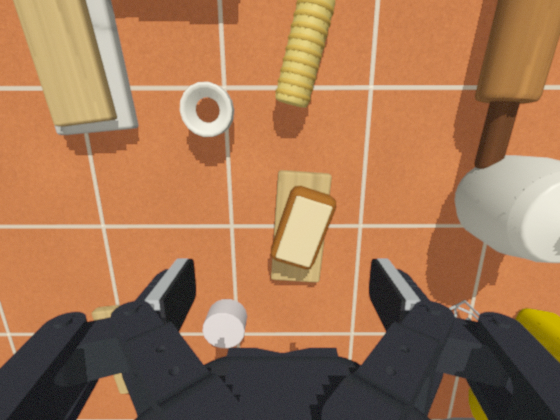

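Heel_1 is at px (302,229), world (666,8.5) with its long axis at 71.5°, lying on board_a.

{"name": "move_arm", "arguments": {"rows": [[[-0.237,0.149,0.1,0.15],[-0.237,0.149,0.3,0.3],[-0.237,0.149,0.5,0.41],[-0.237,0.149,0.7,0.41],[-0.237,0.149,0.9,0.41],[-0.237,0.149,0.95,0.41],[-0.237,0.149,0.95,0.41],[-0.237,0.149,0.95,0.41]]]}}

```text
time_s: 34.95
tcp_pos: [667.4, 9.6, 41.1]
eef_rot: [[0.317, 0.948, 0.002], [0.948, -0.317, -0.0], [0.001, 0.002, -1.0]]
wrist_force: [0.7, 0.2, 0.3]
gripper_width: 1.001
grasp_force: 0.0
```

{"name": "move_arm", "arguments": {"rows": [[[0,0,0.05,0],[0,0,0.1,0],[0,0,0.137,0],[0,0,0.137,0],[0,0,0.137,0],[0,0,0.137,0],[0,0,0.137,0],[0,0,0.137,0]]]}}

```text
time_s: 35.75
tcp_pos: [666.8, 9.8, 19.0]
eef_rot: [[0.317, 0.949, 0.0], [0.949, -0.317, -0.0], [0.0, 0.0, -1.0]]
wrist_force: [0.6, -0.2, -0.2]
gripper_width: 1.001
grasp_force: 0.0
```

{"name": "move_arm", "arguments": {"rows": [[[0,0,0,0],[0,0,0,0],[0,0,0,0],[0,0,0,0],[0,0,0,0],[0,0,0,0],[0,0,0,0],[0,0,0,0]]], "jaw": 0}}

```text
time_s: 36.55
tcp_pos: [666.8, 9.8, 19.0]
eef_rot: [[0.317, 0.949, 0.0], [0.949, -0.317, 0.0], [0.0, 0.0, -1.0]]
wrist_force: [0.6, -0.5, 3.7]
gripper_width: 0.573
grasp_force: 52.6
```

{"name": "move_arm", "arguments": {"rows": [[[0,0,-0.1,0],[0,0,-0.3,0],[0,0,-0.5,0],[0,0,-0.7,-0.1],[0,0,-0.9,-0.2],[0,0,-1,-0.3],[0,0,-1,-0.41],[0,0,-1,-0.41]]]}}

```text
time_s: 37.35
tcp_pos: [666.7, 9.8, 170.0]
eef_rot: [[-0.001, 1.0, 0.001], [1.0, 0.001, -0.0], [-0.0, 0.001, -1.0]]
wrist_force: [-0.8, 0.7, -0.7]
gripper_width: 0.572
grasp_force: 52.2
```

{"name": "move_arm", "arguments": {"rows": [[[-0.25,-0.1,-0.05,0],[-0.5,-0.2,-0.05,0],[-0.75,-0.304,-0.05,0],[-0.978,-0.304,-0.05,0],[-0.978,-0.304,-0.05,0],[-0.978,-0.304,-0.05,0],[-0.978,-0.304,-0.05,0],[-0.978,-0.304,-0.05,0]]]}}

```text
time_s: 38.15
tcp_pos: [621.1, -135.8, 176.1]
eef_rot: [[-0.0, 1.0, -0.0], [1.0, 0.0, 0.0], [0.0, -0.0, -1.0]]
wrist_force: [-0.1, 0.7, -1.0]
gripper_width: 0.573
grasp_force: 52.2
```

{"name": "move_arm", "arguments": {"rows": [[[-0.25,-0.1,0,0],[-0.5,-0.2,0,0],[-0.75,-0.304,0,0],[-0.978,-0.304,0,0],[-0.978,-0.304,0,0],[-0.978,-0.304,0,0],[-0.978,-0.304,0,0],[-0.978,-0.304,0,0]]]}}

```text
time_s: 38.95
tcp_pos: [575.8, -282.2, 176.3]
eef_rot: [[-0.001, 1.0, 0.0], [1.0, 0.001, 0.0], [0.0, 0.0, -1.0]]
wrist_force: [0.9, -0.1, -0.6]
gripper_width: 0.575
grasp_force: 52.2
```

{"name": "move_arm", "arguments": {"rows": [[[-0.25,-0.1,0,0],[-0.5,-0.2,0,0],[-0.75,-0.304,0,0],[-0.978,-0.304,0,0],[-0.978,-0.304,0,0],[-0.978,-0.304,0,0],[-0.978,-0.304,0,0],[-0.978,-0.304,0,0]]]}}

```text
time_s: 39.75
tcp_pos: [530.3, -428.9, 176.6]
eef_rot: [[-0.002, 1.0, 0.0], [1.0, 0.002, -0.0], [-0.0, 0.0, -1.0]]
wrist_force: [-0.1, 0.4, -0.9]
gripper_width: 0.577
grasp_force: 52.2
```

{"name": "move_arm", "arguments": {"rows": [[[0,0,0.15,0],[0,0,0.3,0],[0,0,0.45,0],[0,0,0.6,0],[0,0,0.66,0],[0,0,0.66,0],[0,0,0.66,0],[0,0,0.66,0]]]}}

```text
time_s: 40.55
tcp_pos: [530.4, -430.5, 79.0]
eef_rot: [[-0.0, 1.0, 0.002], [1.0, 0.0, -0.001], [-0.001, 0.002, -1.0]]
wrist_force: [0.6, 0.0, 0.2]
gripper_width: 0.577
grasp_force: 52.2
```

{"name": "move_arm", "arguments": {"rows": [[[0,0,0,0],[0,0,0,0],[0,0,0,0],[0,0,-0.1,0],[0,0,-0.3,0],[0,0,-0.5,0],[0,0,-0.7,0],[0,0,-0.7,0]]], "jaw": 0.75}}

```text
time_s: 41.35
tcp_pos: [530.9, -431.2, 188.8]
eef_rot: [[0.0, 1.0, 0.006], [1.0, -0.0, -0.005], [-0.005, 0.006, -1.0]]
wrist_force: [0.1, 0.7, 0.6]
gripper_width: 0.75
grasp_force: 0.0
```

Run:
```python
from seg import *
st()
s=snap('scene'); cv2.imwrite('pics/s2.png',cv2.resize(s['pixels'][120:380,50:420],None,fx=2,fy=2))
```

```text
41.35 [ 530.9 -431.2  188.8] [[0.0, 1.0, 0.006], [1.0, -0.0, -0.005], [-0.005, 0.006, -1.0]] 0.7496729153198066 0.0 [0.1 0.7 0.6] [-0.68  0.4   0.47  1.63  0.    0.89]
```

View pics/s2.png

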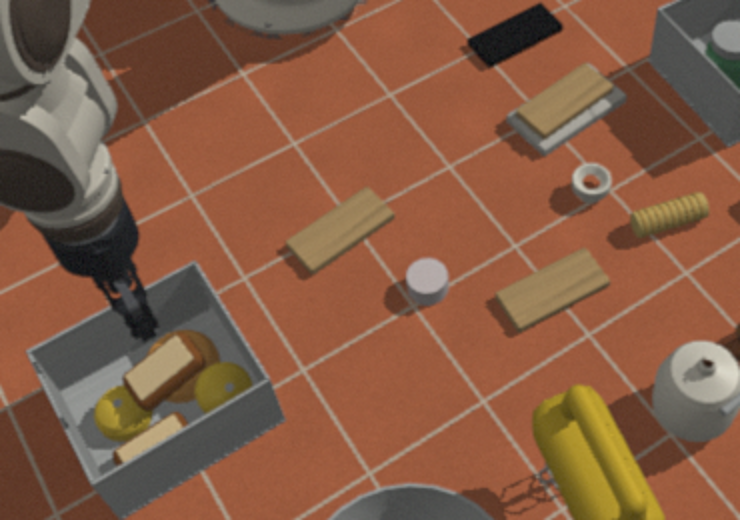

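All four scraps dropped so far lie in the right caddy, and boards a and b and the base are now bare. The cob at (670,215) in the crop is the last scrap.

{"name": "move_arm", "arguments": {"rows": [[[0.25,0,0,0],[0.5,0.05,0,0],[0.75,0.159,0,0],[0.861,0.159,0,0],[0.861,0.159,0,0],[0.861,0.159,0,0],[0.861,0.159,0,0],[0.861,0.159,0,0]]], "jaw": 1}}

```text
time_s: 42.2
tcp_pos: [553.2, -302.2, 182.0]
eef_rot: [[0.002, 1.0, -0.0], [1.0, -0.002, 0.0], [0.0, -0.0, -1.0]]
wrist_force: [-0.0, -0.0, 0.0]
gripper_width: 1.0
grasp_force: 0.0
```

{"name": "move_arm", "arguments": {"rows": [[[0.25,0,0,0],[0.5,0.05,0,0],[0.75,0.159,0,0],[0.861,0.159,0,0],[0.861,0.159,0,0],[0.861,0.159,0,0],[0.861,0.159,0,0],[0.861,0.159,0,0]]]}}

```text
time_s: 43.0
tcp_pos: [577.2, -173.1, 182.2]
eef_rot: [[0.002, 1.0, -0.0], [1.0, -0.002, -0.0], [-0.0, -0.0, -1.0]]
wrist_force: [0.5, 0.1, -0.7]
gripper_width: 0.998
grasp_force: 0.0
```

{"name": "move_arm", "arguments": {"rows": [[[0.25,0,0,0],[0.5,0.05,0,0],[0.75,0.159,0,0],[0.861,0.159,0,0],[0.861,0.159,0,0],[0.861,0.159,0,0],[0.861,0.159,0,0],[0.861,0.159,0,0]]]}}

```text
time_s: 43.8
tcp_pos: [601.2, -44.0, 182.3]
eef_rot: [[0.002, 1.0, 0.0], [1.0, -0.002, -0.0], [-0.0, 0.0, -1.0]]
wrist_force: [0.2, 0.1, 0.1]
gripper_width: 0.999
grasp_force: 0.0
```

{"name": "move_arm", "arguments": {"rows": [[[0.25,0,0,0],[0.5,0.05,0,0],[0.75,0.159,0,0],[0.861,0.159,0,0],[0.861,0.159,0,0],[0.861,0.159,0,0],[0.861,0.159,0,0],[0.861,0.159,0,0]]]}}

```text
time_s: 44.6
tcp_pos: [625.1, 85.1, 182.5]
eef_rot: [[0.002, 1.0, 0.0], [1.0, -0.002, -0.0], [-0.0, 0.0, -1.0]]
wrist_force: [-0.5, -0.1, 0.0]
gripper_width: 1.005
grasp_force: 0.0
```

{"name": "move_arm", "arguments": {"rows": [[[0.25,0,0,0],[0.5,0.05,0,0],[0.75,0.159,0,0],[0.861,0.159,0,0],[0.861,0.159,0,0],[0.861,0.159,0,0],[0.861,0.159,0,0],[0.861,0.159,0,0]]]}}

```text
time_s: 45.4
tcp_pos: [649.1, 214.2, 182.7]
eef_rot: [[0.002, 1.0, 0.0], [1.0, -0.002, 0.0], [0.0, 0.0, -1.0]]
wrist_force: [0.6, -0.1, 0.7]
gripper_width: 1.001
grasp_force: 0.0
```

Run:
```python
from seg import *
st()
s=snap('wrist','w6.png')
for c in blobs(s,(14,55,110),(30,200,255),150):
  m=cv2.moments(c); print('all',int(m['m10']/m['m00']),int(m['m01']/m['m00']),world_rect(s,c,17),world_rect(s,c,30))
```

```text
45.4 [649.1 214.2 182.7] [[0.002, 1.0, 0.0], [1.0, -0.002, 0.0], [0.0, 0.0, -1.0]] 1.0006592839420658 0.0 [ 0.6 -0.1  0.7] [ 0.32  0.41  0.47  1.63 -0.    1.89]
all 125 414 (432.4, -97.3, 36.7, 19.8, -0.1) (441.6, -81.1, 35.1, 19.0, -0.1)
all 296 328 (667.6, 37.8, 71.6, 57.7, 85.6) (666.8, 48.3, 68.6, 55.2, 85.6)
all 297 223 (665.5, 175.5, 105.9, 36.9, 75.5) (664.8, 180.2, 101.4, 35.3, 75.5)
all 92 222 (440.4, 175.1, 136.4, 66.7, -83.1) (449.2, 179.8, 130.6, 63.8, -83.1)
all 505 141 (877.3, 250.6, 266.1, 67.3, 84.3) (867.7, 252.1, 254.9, 64.5, 84.3)
```

{"name": "move_arm", "arguments": {"rows": [[[-0.245,0.107,0.1,0.15],[-0.245,0.107,0.3,0.32],[-0.245,0.107,0.5,0.32],[-0.245,0.107,0.7,0.32],[-0.245,0.107,0.9,0.32],[-0.245,0.107,0.95,0.32],[-0.245,0.107,0.95,0.32],[-0.245,0.107,0.95,0.32]]]}}

```text
time_s: 46.25
tcp_pos: [665.9, 178.7, 41.6]
eef_rot: [[0.249, 0.968, 0.002], [0.968, -0.249, 0.001], [0.001, 0.002, -1.0]]
wrist_force: [0.0, 0.1, 1.4]
gripper_width: 1.0
grasp_force: 0.0
```

{"name": "move_arm", "arguments": {"rows": [[[0,0,0.05,0],[0,0,0.1,0],[0,0,0.15,0],[0,0,0.2,0],[0,0,0.22,0],[0,0,0.22,0],[0,0,0.22,0],[0,0,0.22,0]]]}}

```text
time_s: 47.05
tcp_pos: [665.4, 178.8, 7.2]
eef_rot: [[0.249, 0.969, 0.001], [0.969, -0.249, 0.0], [0.0, 0.001, -1.0]]
wrist_force: [0.1, 0.4, 0.6]
gripper_width: 1.001
grasp_force: 0.0
```

{"name": "move_arm", "arguments": {"rows": [[[0,0,0,0],[0,0,0,0],[0,0,0,0],[0,0,0,0],[0,0,0,0],[0,0,0,0],[0,0,0,0],[0,0,0,0]]], "jaw": 0}}

```text
time_s: 47.85
tcp_pos: [665.3, 178.8, 7.0]
eef_rot: [[0.249, 0.969, 0.0], [0.969, -0.249, 0.0], [0.0, 0.0, -1.0]]
wrist_force: [-0.3, 0.9, 4.0]
gripper_width: 0.389
grasp_force: 51.7
```

{"name": "move_arm", "arguments": {"rows": [[[0,0,-0.1,0],[0,0,-0.3,0],[0,0,-0.5,0],[0,0,-0.7,-0.1],[0,0,-0.9,-0.2],[0,0,-1,-0.32],[0,0,-1,-0.32],[0,0,-1,-0.32]]]}}

```text
time_s: 48.65
tcp_pos: [665.1, 178.7, 156.5]
eef_rot: [[0.003, 1.0, -0.0], [1.0, -0.003, -0.0], [-0.0, -0.0, -1.0]]
wrist_force: [-0.3, -0.1, -1.0]
gripper_width: 0.389
grasp_force: 51.3
```

{"name": "move_arm", "arguments": {"rows": [[[-0.25,-0.1,-0.2,0],[-0.5,-0.2,-0.2,0],[-0.75,-0.213,-0.2,0],[-0.879,-0.213,-0.2,0],[-0.879,-0.213,-0.2,0],[-0.879,-0.213,-0.2,0],[-0.879,-0.213,-0.2,0],[-0.879,-0.213,-0.2,0]]]}}

```text
time_s: 49.45
tcp_pos: [633.1, 48.0, 186.2]
eef_rot: [[-0.001, 1.0, -0.001], [1.0, 0.001, 0.0], [0.0, -0.001, -1.0]]
wrist_force: [-0.5, 0.0, -0.1]
gripper_width: 0.385
grasp_force: 51.3
```

{"name": "move_arm", "arguments": {"rows": [[[-0.25,-0.1,0,0],[-0.5,-0.2,0,0],[-0.75,-0.213,0,0],[-0.879,-0.213,0,0],[-0.879,-0.213,0,0],[-0.879,-0.213,0,0],[-0.879,-0.213,0,0],[-0.879,-0.213,0,0]]]}}

```text
time_s: 50.25
tcp_pos: [601.4, -83.7, 186.7]
eef_rot: [[-0.001, 1.0, -0.0], [1.0, 0.001, 0.0], [0.0, -0.0, -1.0]]
wrist_force: [-0.2, 0.2, 0.6]
gripper_width: 0.387
grasp_force: 51.3
```

{"name": "move_arm", "arguments": {"rows": [[[-0.25,-0.1,0,0],[-0.5,-0.2,0,0],[-0.75,-0.213,0,0],[-0.879,-0.213,0,0],[-0.879,-0.213,0,0],[-0.879,-0.213,0,0],[-0.879,-0.213,0,0],[-0.879,-0.213,0,0]]]}}

```text
time_s: 51.05
tcp_pos: [569.5, -215.6, 186.8]
eef_rot: [[-0.001, 1.0, 0.0], [1.0, 0.001, 0.0], [0.0, 0.0, -1.0]]
wrist_force: [-0.3, 0.6, -0.2]
gripper_width: 0.39
grasp_force: 51.3
```

{"name": "move_arm", "arguments": {"rows": [[[-0.25,-0.1,0,0],[-0.5,-0.2,0,0],[-0.75,-0.213,0,0],[-0.879,-0.213,0,0],[-0.879,-0.213,0,0],[-0.879,-0.213,0,0],[-0.879,-0.213,0,0],[-0.879,-0.213,0,0]]]}}

```text
time_s: 51.85
tcp_pos: [537.6, -347.5, 187.0]
eef_rot: [[-0.001, 1.0, 0.0], [1.0, 0.001, -0.0], [-0.0, 0.0, -1.0]]
wrist_force: [0.6, 0.5, -0.4]
gripper_width: 0.388
grasp_force: 51.3
```

{"name": "move_arm", "arguments": {"rows": [[[-0.25,-0.1,0,0],[-0.5,-0.2,0,0],[-0.75,-0.213,0,0],[-0.879,-0.213,0,0],[-0.879,-0.213,0,0],[-0.879,-0.213,0,0],[-0.879,-0.213,0,0],[-0.879,-0.213,0,0]]]}}

```text
time_s: 52.65
tcp_pos: [505.7, -479.3, 187.2]
eef_rot: [[-0.001, 1.0, 0.0], [1.0, 0.001, -0.0], [-0.0, 0.0, -1.0]]
wrist_force: [1.0, 0.1, -0.6]
gripper_width: 0.388
grasp_force: 51.3
```

{"name": "move_arm", "arguments": {"rows": [[[0,0,0.15,0],[0,0,0.3,0],[0,0,0.45,0],[0,0,0.6,0],[0,0,0.6,0],[0,0,0.6,0],[0,0,0.6,0],[0,0,0.6,0]]]}}

```text
time_s: 53.45
tcp_pos: [505.9, -480.8, 98.6]
eef_rot: [[0.0, 1.0, 0.002], [1.0, 0.0, -0.002], [-0.002, 0.002, -1.0]]
wrist_force: [-0.2, -0.1, -0.9]
gripper_width: 0.386
grasp_force: 51.3
```

{"name": "move_arm", "arguments": {"rows": [[[0,0,0,0],[0,0,0,0],[0,0,0,0],[0,0,-0.1,0],[0,0,-0.3,0],[0,0,-0.5,0],[0,0,-0.6,0],[0,0,-0.6,0]]], "jaw": 0.6}}

```text
time_s: 54.25
tcp_pos: [506.0, -481.2, 190.9]
eef_rot: [[0.0, 1.0, 0.004], [1.0, -0.0, -0.004], [-0.004, 0.004, -1.0]]
wrist_force: [0.1, -0.8, -0.5]
gripper_width: 0.598
grasp_force: 0.0
```

{"name": "move_arm", "arguments": {"rows": [[[0.25,0,0,0],[0.5,0,0,0],[0.78,-0.138,0,0],[0.78,-0.138,0,0],[0.78,-0.138,0,0],[0.78,-0.138,0,0],[0.78,-0.138,0,0],[0.78,-0.138,0,0]]], "jaw": 1}}

```text
time_s: 55.05
tcp_pos: [484.9, -364.3, 186.4]
eef_rot: [[0.001, 1.0, -0.0], [1.0, -0.001, 0.0], [0.0, -0.0, -1.0]]
wrist_force: [-0.3, 0.2, -0.6]
gripper_width: 1.002
grasp_force: 0.0
```

{"name": "move_arm", "arguments": {"rows": [[[0.25,0,0,0],[0.5,0,0,0],[0.78,-0.138,0,0],[0.78,-0.138,0,0],[0.78,-0.138,0,0],[0.78,-0.138,0,0],[0.78,-0.138,0,0],[0.78,-0.138,0,0]]]}}

```text
time_s: 55.85
tcp_pos: [464.1, -247.3, 186.5]
eef_rot: [[0.001, 1.0, -0.0], [1.0, -0.001, 0.0], [0.0, -0.0, -1.0]]
wrist_force: [0.3, 0.3, -0.1]
gripper_width: 0.995
grasp_force: 0.0
```

{"name": "move_arm", "arguments": {"rows": [[[0.25,0,0,0],[0.5,0,0,0],[0.78,-0.138,0,0],[0.78,-0.138,0,0],[0.78,-0.138,0,0],[0.78,-0.138,0,0],[0.78,-0.138,0,0],[0.78,-0.138,0,0]]]}}

```text
time_s: 56.65
tcp_pos: [443.4, -130.2, 186.5]
eef_rot: [[0.001, 1.0, -0.001], [1.0, -0.001, 0.0], [0.0, -0.001, -1.0]]
wrist_force: [0.2, 0.5, -0.5]
gripper_width: 1.002
grasp_force: 0.0
```

Run:
```python
from seg import *
st()
s=snap('wrist','w7.png')
for c in blobs(s,(14,55,110),(30,200,255),300):
  m=cv2.moments(c); print('all',int(m['m10']/m['m00']),int(m['m01']/m['m00']),world_rect(s,c,14))
t=snap('top','top2.png'); cv2.imwrite('pics/top2z.png',cv2.resize(t['pixels'][130:290,180:480],None,fx=2.6,fy=2.6,interpolation=cv2.INTER_CUBIC))
```

```text
56.65 [ 443.4 -130.2  186.5] [[0.001, 1.0, -0.001], [1.0, -0.001, 0.0], [0.0, -0.001, -1.0]] 1.00211113812579 0.0 [ 0.2  0.5 -0.5] [-0.29 -0.13 -0.13  1.58 -0.    1.29]
all 283 219 (445.3, -168.7, 131.9, 58.5, -82.9)
all 505 63 (660.4, -7.4, 118.3, 64.3, 86.1)
```

View pics/w7.png

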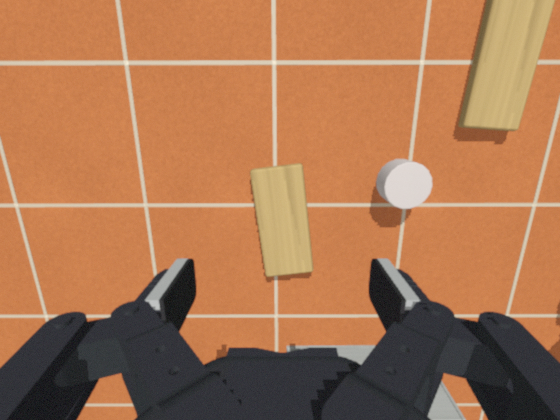

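View pics/top2z.png

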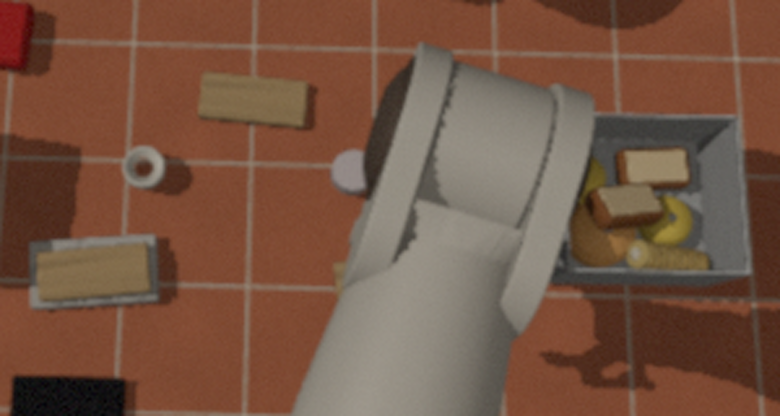

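The caddy holds heels, lemons, cob and grapefruit. Board_b is at px (283,219), world (445,-169) at 97°, measuring 132x58.5, which matches its given size.

{"name": "move_arm", "arguments": {"rows": [[[-0.257,0.013,0.1,-0.158],[-0.257,0.013,0.3,-0.158],[-0.257,0.013,0.5,-0.158],[-0.257,0.013,0.7,-0.158],[-0.257,0.013,0.9,-0.158],[-0.257,0.013,0.95,-0.158],[-0.257,0.013,0.95,-0.158],[-0.257,0.013,0.95,-0.158]]]}}

```text
time_s: 57.55
tcp_pos: [445.9, -168.3, 45.7]
eef_rot: [[-0.123, 0.992, 0.001], [0.992, 0.123, -0.001], [-0.001, 0.001, -1.0]]
wrist_force: [-0.4, 0.2, 0.1]
gripper_width: 1.007
grasp_force: 0.0
```

{"name": "move_arm", "arguments": {"rows": [[[0,0,0.05,0],[0,0,0.1,0],[0,0,0.15,0],[0,0,0.2,0],[0,0,0.25,0],[0,0,0.27,0],[0,0,0.275,0],[0,0,0.275,0]]]}}

```text
time_s: 58.35
tcp_pos: [445.2, -168.0, 3.0]
eef_rot: [[-0.124, 0.992, -0.0], [0.992, 0.124, 0.0], [0.0, -0.0, -1.0]]
wrist_force: [-0.0, 0.5, -0.2]
gripper_width: 0.997
grasp_force: 0.0
```

{"name": "move_arm", "arguments": {"rows": [[[0,0,0,0],[0,0,0,0],[0,0,0,0],[0,0,0,0],[0,0,0,0],[0,0,0,0],[0,0,0,0],[0,0,0,0]]], "jaw": 0, "squeeze": 60}}

```text
time_s: 59.15
tcp_pos: [445.7, -168.2, 3.8]
eef_rot: [[-0.124, 0.992, 0.001], [0.992, 0.124, -0.0], [-0.001, 0.001, -1.0]]
wrist_force: [-0.9, 0.3, 5.1]
gripper_width: 0.655
grasp_force: 64.0
```

{"name": "move_arm", "arguments": {"rows": [[[0,0,-0.1,0],[0,0,-0.3,0],[0,0,-0.5,0],[0,0,-0.7,0],[0,0,-0.9,0],[0,0,-1,0],[0,0,-1,0],[0,0,-1,0]]]}}

```text
time_s: 59.95
tcp_pos: [445.0, -167.9, 151.8]
eef_rot: [[-0.124, 0.992, -0.001], [0.992, 0.124, 0.0], [0.0, -0.001, -1.0]]
wrist_force: [0.0, -0.7, -1.2]
gripper_width: 0.653
grasp_force: 64.0
```

{"name": "move_arm", "arguments": {"rows": [[[0.25,0.03,-0.26,0],[0.5,0.06,-0.26,0],[0.75,0.09,-0.26,0],[0.918,0.122,-0.26,0],[0.918,0.122,-0.26,0],[0.918,0.122,-0.26,0],[0.918,0.122,-0.26,0],[0.918,0.122,-0.26,0]]]}}

```text
time_s: 60.75
tcp_pos: [446.1, -29.8, 191.4]
eef_rot: [[-0.122, 0.992, -0.001], [0.992, 0.122, -0.0], [0.0, -0.001, -1.0]]
wrist_force: [0.7, -0.2, -0.9]
gripper_width: 0.652
grasp_force: 64.4
```

{"name": "move_arm", "arguments": {"rows": [[[0.25,0.03,-0.26,0],[0.5,0.06,-0.26,0],[0.75,0.09,-0.26,0],[0.918,0.122,-0.26,0],[0.918,0.122,-0.26,0],[0.918,0.122,-0.26,0],[0.918,0.122,-0.26,0],[0.918,0.122,-0.26,0]]]}}

```text
time_s: 61.55
tcp_pos: [447.6, 108.8, 231.0]
eef_rot: [[-0.122, 0.993, 0.0], [0.993, 0.122, -0.0], [-0.0, 0.0, -1.0]]
wrist_force: [-0.5, -0.4, -1.2]
gripper_width: 0.651
grasp_force: 64.5
```

Run:
```python
from seg import *
st()
s=snap('wrist','w8.png')
for c in blobs(s,(14,55,110),(30,200,255),300):
  m=cv2.moments(c); print('all',int(m['m10']/m['m00']),int(m['m01']/m['m00']),world_rect(s,c,30))
t=cv2.imread('pics/top2.png'); q=snap('top'); q['pixels']=t
for c in blobs(q,(14,60,110),(23,130,255),80):
  m=cv2.moments(c); print('top',int(m['m10']/m['m00']),int(m['m01']/m['m00']),world_rect(q,c,30),world_rect(q,c,14))
```

```text
61.55 [447.6 108.8 231. ] [[-0.122, 0.993, 0.0], [0.993, 0.122, -0.0], [-0.0, 0.0, -1.0]] 0.651382284059004 64.5053493976593 [-0.5 -0.4 -1.2] [ 0.24 -0.13 -0.03  1.66 -0.    1.69]
all 431 267 (652.9, 19.7, 105.3, 62.2, 85.9)
all 283 220 (453.7, 55.2, 377.9, 151.6, -83.3)
top 550 297 (288.3, -821.8, 137.1, 68.6, -37.6) (288.1, -833.2, 139.0, 69.6, -37.6)
top 215 234 (443.3, 177.4, 127.6, 55.6, -83.3) (445.3, 179.8, 129.4, 56.4, -83.3)
top 428 199 (565.9, -468.5, 108.4, 74.8, -85.4) (569.6, -475.0, 109.9, 75.8, -85.4)
top 277 168 (656.9, -3.6, 125.8, 54.4, 85.9) (661.9, -3.7, 127.6, 55.2, 85.9)
```

View pics/w8.png

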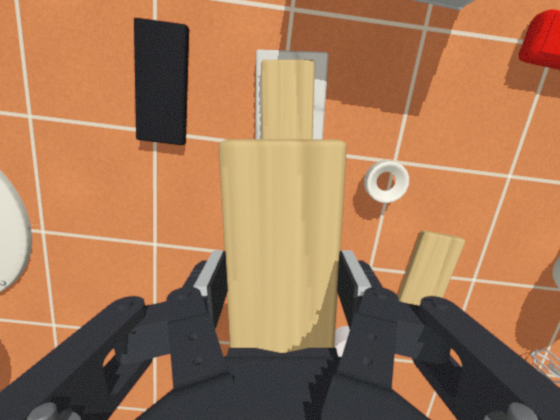

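The held board fills the middle, with its far corners at (220,142) and (345,142). The base shows above it with far corners at (262,60) and (312,61).

Run:
```python
from seg import *
s=snap('wrist'); hsv=cv2.cvtColor(s['pixels'],cv2.COLOR_BGR2HSV)
m=cv2.inRange(hsv,(14,55,110),(30,200,255))
for v in (57,59,61,63,80,100,120,130,136,138,140,142,144,148,170,200):
  x=np.where(m[v,215:350])[0]+215; print(v,x.min() if len(x) else None,x.max() if len(x) else None,end='; ')
print()
yax=np.array([-.122,.993]); xax=np.array([.993,.122])
def rows(vs,z):
  for v in vs:
    x=np.where(m[v,215:350])[0]+215
    L=ray(s,x.min()-.5,v,z)[:2];R=ray(s,x.max()+.5,v,z)[:2]; print(v,L.round(1),R.round(1),'mid',((L+R)/2).round(1),'w',np.linalg.norm(R-L).round(1))
rows((62,80,100,120,130),30); rows((145,170,200),241.5)
o=st()
P=lambda u,v,z:ray(s,u,v,z)[:2]
e=P(287,59.5,30); print('base far edge',e,'centre',e-65*yax)
e=P(282,141.5,241.5); print('held far edge',e,'centre',e-65*yax, 'rel tcp',(e-65*yax-o['tcp_pos'][:2]))
```

```text
57 None None; 59 None None; 61 262 313; 63 261 314; 80 261 313; 100 261 313; 120 262 312; 130 262 312; 136 262 311; 138 215 322; 140 223 342; 142 219 345; 144 219 346; 148 218 346; 170 220 345; 200 221 343; 
62 [408.7 238.2] [465.5 245.3] mid [437.1 241.7] w 57.2
80 [410.5 220.7] [467.1 227.7] mid [438.8 224.2] w 57.1
100 [412.6 200.6] [470.2 207.7] mid [441.4 204.1] w 58.1
120 [415.8 179.8] [472.3 186.8] mid [444.1 183.3] w 56.9
130 [416.9 169.1] [474.  176.1] mid [445.5 172.6] w 57.5
145 [412.3 167.5] [468.1 174.4] mid [440.2 170.9] w 56.2
170 [413.5 156.5] [469.7 163.5] mid [441.6 160. ] w 56.7
200 [414.8 142.6] [471.4 149.6] mid [443.1 146.1] w 57.0
61.7 [447.5 109.1 231. ] [[-0.122, 0.992, 0.0], [0.992, 0.122, -0.0], [-0.0, 0.0, -1.0]] 0.6524075321476075 64.50544953346252 [-0.2 -0.3 -1.2] [ 0.24 -0.13 -0.03  1.66 -0.    1.69]
base far edge [436.25892358 244.05512315] centre [444.18892358 179.51012315]
held far edge [439.84203384 172.41116063] centre [447.77203384 107.86616063] rel tcp [ 0.24952693 -1.28334012]
```

{"name": "move_arm", "arguments": {"rows": [[[0.2,0.015,0.1,0],[0.35,0.03,0.3,0],[0.477,0.037,0.5,0],[0.477,0.037,0.65,0],[0.477,0.037,0.8,0],[0.477,0.037,0.9,0],[0.477,0.037,0.95,0],[0.477,0.037,0.95,0]]]}}

```text
time_s: 62.5
tcp_pos: [443.9, 181.1, 88.0]
eef_rot: [[-0.123, 0.992, -0.001], [0.992, 0.123, -0.0], [-0.0, -0.001, -1.0]]
wrist_force: [0.3, -0.2, -1.2]
gripper_width: 0.653
grasp_force: 64.5
```

{"name": "move_arm", "arguments": {"rows": [[[0,0,0.07,0],[0,0,0.14,0],[0,0,0.21,0],[0,0,0.28,0],[0,0,0.32,0],[0,0,0.345,0],[0,0,0.36,0],[0,0,0.36,0]]]}}

```text
time_s: 63.3
tcp_pos: [444.1, 181.5, 34.4]
eef_rot: [[-0.124, 0.992, -0.0], [0.992, 0.124, -0.0], [-0.0, -0.0, -1.0]]
wrist_force: [1.0, -0.5, -1.9]
gripper_width: 0.652
grasp_force: 64.5
```

{"name": "move_arm", "arguments": {"rows": [[[0,0,0,0],[0,0,0,0],[0,0,0,0],[0,0,0,0],[0,0,0,0],[0,0,0,0],[0,0,0,0],[0,0,0,0]]], "jaw": 1}}

```text
time_s: 64.1
tcp_pos: [444.1, 181.5, 34.5]
eef_rot: [[-0.124, 0.992, 0.0], [0.992, 0.124, -0.0], [-0.0, 0.0, -1.0]]
wrist_force: [0.2, -0.3, 0.2]
gripper_width: 1.0
grasp_force: 0.0
```

{"name": "move_arm", "arguments": {"rows": [[[0,0,-0.1,0],[0,0,-0.3,0],[0,0,-0.5,0],[0,0,-0.7,0],[0,0,-0.9,0],[0,0,-1,0],[0,0,-1,0],[0,0,-1,0]]]}}

```text
time_s: 64.9
tcp_pos: [444.1, 181.5, 184.6]
eef_rot: [[-0.124, 0.992, 0.0], [0.992, 0.124, 0.0], [0.0, 0.0, -1.0]]
wrist_force: [0.4, 0.8, -0.8]
gripper_width: 0.998
grasp_force: 0.0
```

Run:
```python
from seg import *
st()
s=snap('wrist','w9.png')
for c in blobs(s,(14,55,110),(30,200,255),300):
  m=cv2.moments(c); print('all',int(m['m10']/m['m00']),int(m['m01']/m['m00']),world_rect(s,c,44))
```

```text
64.9 [444.1 181.5 184.6] [[-0.124, 0.992, 0.0], [0.992, 0.124, 0.0], [0.0, 0.0, -1.0]] 0.9983750896508181 0.0 [ 0.4  0.8 -0.8] [ 0.39 -0.09 -0.09  1.57 -0.    1.83]
all 456 308 (645.5, 78.2, 54.9, 19.7, -5.6)
all 282 193 (445.1, 180.9, 129.4, 57.5, -82.9)
```

View pics/w9.png

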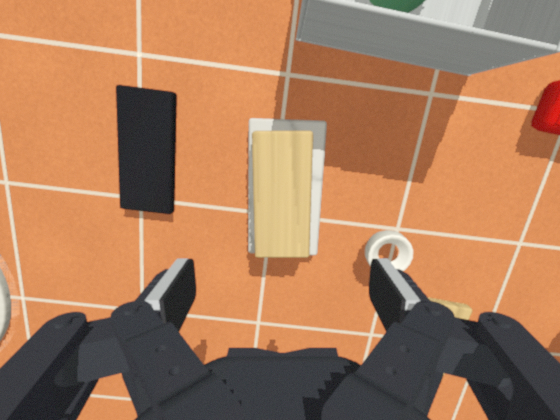

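Board_b lies flush on the base at px (282,193), world (445,181). Going for board_a.

{"name": "move_arm", "arguments": {"rows": [[[-0.2,0.2,0,0],[-0.4,0.4,0,0],[-0.566,0.604,0,0],[-0.566,0.604,0,0],[-0.566,0.604,0,0],[-0.566,0.604,0,0],[-0.566,0.604,0,0],[-0.566,0.604,0,0]]]}}

```text
time_s: 65.75
tcp_pos: [544.0, 109.1, 184.8]
eef_rot: [[-0.125, 0.992, 0.0], [0.992, 0.125, 0.0], [0.0, 0.0, -1.0]]
wrist_force: [0.1, -0.3, 0.7]
gripper_width: 0.994
grasp_force: 0.0
```

{"name": "move_arm", "arguments": {"rows": [[[-0.2,0.2,0,0.1],[-0.4,0.4,0,0.2],[-0.566,0.604,0,0.247],[-0.566,0.604,0,0.247],[-0.566,0.604,0,0.247],[-0.566,0.604,0,0.247],[-0.566,0.604,0,0.247],[-0.566,0.604,0,0.247]]]}}

```text
time_s: 66.55
tcp_pos: [644.4, 36.1, 185.3]
eef_rot: [[0.069, 0.998, 0.001], [0.998, -0.069, 0.0], [0.0, 0.001, -1.0]]
wrist_force: [0.0, -0.4, -0.4]
gripper_width: 1.0
grasp_force: 0.0
```

Run:
```python
from seg import *
st()
s=snap('wrist','w10.png')
for c in blobs(s,(14,55,110),(30,200,255),300):
  m=cv2.moments(c); print('all',int(m['m10']/m['m00']),int(m['m01']/m['m00']),world_rect(s,c,14))
```

```text
66.55 [644.4  36.1 185.3] [[0.069, 0.998, 0.001], [0.998, -0.069, 0.0], [0.0, 0.001, -1.0]] 0.9998352756068578 0.0 [ 0.  -0.4 -0.4] [0.06 0.31 0.34 1.61 0.   1.7 ]
all 302 217 (664.8, -0.1, 130.2, 58.6, 86.1)
all 512 36 (873.0, 168.8, 63.4, 59.7, 86.1)
all 54 64 (432.6, 174.7, 123.5, 78.5, -83.0)
```

{"name": "move_arm", "arguments": {"rows": [[[-0.231,0.152,0.1,0],[-0.231,0.152,0.3,0],[-0.231,0.152,0.5,0],[-0.231,0.152,0.7,0],[-0.231,0.152,0.9,0],[-0.231,0.152,0.95,0],[-0.231,0.152,0.95,0],[-0.231,0.152,0.95,0]]]}}

```text
time_s: 67.4
tcp_pos: [665.9, -0.6, 43.9]
eef_rot: [[0.07, 0.998, 0.002], [0.998, -0.07, 0.0], [0.0, 0.002, -1.0]]
wrist_force: [0.1, -0.1, 0.3]
gripper_width: 1.005
grasp_force: 0.0
```

{"name": "move_arm", "arguments": {"rows": [[[0,0,0.05,0],[0,0,0.1,0],[0,0,0.15,0],[0,0,0.2,0],[0,0,0.24,0],[0,0,0.26,0],[0,0,0.267,0],[0,0,0.267,0]]]}}

```text
time_s: 68.2
tcp_pos: [665.2, -0.8, 1.9]
eef_rot: [[0.07, 0.998, -0.0], [0.998, -0.07, -0.0], [-0.0, -0.0, -1.0]]
wrist_force: [-0.8, -0.3, -0.0]
gripper_width: 0.999
grasp_force: 0.0
```

{"name": "move_arm", "arguments": {"rows": [[[0,0,0,0],[0,0,0,0],[0,0,0,0],[0,0,0,0],[0,0,0,0],[0,0,0,0],[0,0,0,0],[0,0,0,0]]], "jaw": 0}}

```text
time_s: 69.0
tcp_pos: [665.7, -0.8, 2.8]
eef_rot: [[0.07, 0.998, 0.001], [0.998, -0.07, 0.0], [0.0, 0.001, -1.0]]
wrist_force: [0.1, -0.4, 6.1]
gripper_width: 0.658
grasp_force: 64.2
```

{"name": "move_arm", "arguments": {"rows": [[[0,0,-0.1,0],[0,0,-0.3,0],[0,0,-0.5,0],[0,0,-0.7,0],[0,0,-0.9,0],[0,0,-1,0],[0,0,-1,0],[0,0,-1,0]]]}}

```text
time_s: 69.8
tcp_pos: [665.2, -0.8, 151.7]
eef_rot: [[0.07, 0.998, -0.0], [0.998, -0.07, -0.0], [-0.0, -0.0, -1.0]]
wrist_force: [-0.5, -0.2, -0.8]
gripper_width: 0.659
grasp_force: 63.8
```

{"name": "move_arm", "arguments": {"rows": [[[0.08,-0.2,-0.26,0],[0.16,-0.4,-0.265,0],[0.24,-0.6,-0.265,0],[0.318,-0.75,-0.265,0],[0.318,-0.75,-0.265,0],[0.318,-0.75,-0.265,0],[0.318,-0.75,-0.265,0],[0.318,-0.75,-0.265,0]]]}}

```text
time_s: 70.6
tcp_pos: [556.7, 54.3, 190.9]
eef_rot: [[0.071, 0.998, -0.001], [0.998, -0.071, -0.0], [-0.0, -0.001, -1.0]]
wrist_force: [0.9, 0.1, -1.4]
gripper_width: 0.657
grasp_force: 64.4
```

{"name": "move_arm", "arguments": {"rows": [[[0.08,-0.2,-0.26,-0.1],[0.16,-0.4,-0.265,-0.2],[0.24,-0.6,-0.265,-0.246],[0.318,-0.75,-0.265,-0.246],[0.318,-0.75,-0.265,-0.246],[0.318,-0.75,-0.265,-0.246],[0.318,-0.75,-0.265,-0.246],[0.318,-0.75,-0.265,-0.246]]]}}

```text
time_s: 71.4
tcp_pos: [448.1, 109.8, 231.0]
eef_rot: [[-0.122, 0.993, -0.001], [0.993, 0.122, -0.0], [-0.0, -0.001, -1.0]]
wrist_force: [-0.3, 0.4, -0.4]
gripper_width: 0.657
grasp_force: 64.4
```

Run:
```python
from seg import *
o=st(); s=snap('wrist','w11.png'); hsv=cv2.cvtColor(s['pixels'],cv2.COLOR_BGR2HSV)
m=cv2.inRange(hsv,(14,55,110),(30,200,255))
for v in list(range(44,76,3))+list(range(130,150,2))+[170,200]:
  x=np.where(m[v,215:350])[0]+215; print(v,(x.min(),x.max()) if len(x) else None,end='; ')
print()
yax=np.array(o['eef_rot'])[:2,0]
zt=o['tcp_pos'][2]-2.4+14
def rows(vs,z):
  for v in vs:
    x=np.where(m[v,215:350])[0]+215
    L=ray(s,x.min()-.5,v,z)[:2];R=ray(s,x.max()+.5,v,z)[:2]; print(v,'mid',((L+R)/2).round(1),'w',np.linalg.norm(R-L).round(1))
rows((80,100,120,130),44); rows((148,170,200),zt)
def far(v0,v1,wmin):
  for v in range(v0,v1):
    x=np.where(m[v,215:350])[0]+215
    if len(x)>wmin: return (x.min()+x.max())/2,v-.5
for a,z,n in ((far(30,130,40),44,'pile'),(far(125,160,115),zt,'held')):
  e=ray(s,*a,z)[:2]; c=e-65*yax; print(n,a,e.round(1),'centre',c.round(1),'rel',(c-o['tcp_pos'][:2]).round(1))
```

```text
71.4 [448.1 109.8 231. ] [[-0.122, 0.993, -0.001], [0.993, 0.122, -0.0], [-0.0, -0.001, -1.0]] 0.6566195177490641 64.43806171417236 [-0.3  0.4 -0.4] [ 0.24 -0.12 -0.03  1.66 -0.    1.69]
44 (np.int64(286), np.int64(289)); 47 (np.int64(286), np.int64(288)); 50 (np.int64(288), np.int64(288)); 53 None; 56 (np.int64(295), np.int64(295)); 59 (np.int64(260), np.int64(314)); 62 (np.int64(259), np.int64(315)); 65 (np.int64(259), np.int64(315)); 68 (np.int64(260), np.int64(315)); 71 (np.int64(260), np.int64(314)); 74 (np.int64(260), np.int64(314)); 130 (np.int64(260), np.int64(312)); 132 (np.int64(260), np.int64(312)); 134 (np.int64(255), np.int64(312)); 136 (np.int64(260), np.int64(312)); 138 (np.int64(223), np.int64(341)); 140 (np.int64(220), np.int64(345)); 142 (np.int64(218), np.int64(346)); 144 (np.int64(218), np.int64(346)); 146 (np.int64(218), np.int64(347)); 148 (np.int64(218), np.int64(346)); 170 (np.int64(219), np.int64(345)); 200 (np.int64(221), np.int64(343)); 
80 mid [438.8 223. ] w 57.8
100 mid [441.2 203.8] w 56.8
120 mid [443.8 183.8] w 57.8
130 mid [444.6 173.5] w 57.3
148 mid [440.8 170.5] w 56.3
170 mid [442.  160.9] w 56.6
200 mid [443.6 147.2] w 56.5
pile (np.float64(287.5), 56.5) [437.  244.9] centre [444.9 180.4] rel [-3.2 70.7]
held (np.float64(282.0), 137.5) [440.2 174.9] centre [448.2 110.4] rel [0.  0.6]
```

{"name": "move_arm", "arguments": {"rows": [[[0.2,0.015,0.1,0],[0.35,0.025,0.3,0],[0.464,0.032,0.5,0],[0.464,0.032,0.65,0],[0.464,0.032,0.8,0],[0.464,0.032,0.9,0],[0.464,0.032,0.95,0],[0.464,0.032,0.95,0]]]}}

```text
time_s: 72.25
tcp_pos: [443.5, 179.5, 88.3]
eef_rot: [[-0.122, 0.992, -0.001], [0.992, 0.122, -0.0], [-0.0, -0.001, -1.0]]
wrist_force: [-0.4, -0.4, -0.2]
gripper_width: 0.656
grasp_force: 64.4
```

{"name": "move_arm", "arguments": {"rows": [[[0,0,0.07,0],[0,0,0.14,0],[0,0,0.2,0],[0,0,0.23,0],[0,0,0.25,0],[0,0,0.265,0],[0,0,0.271,0],[0,0,0.271,0]]]}}

```text
time_s: 73.05
tcp_pos: [443.8, 179.9, 48.4]
eef_rot: [[-0.123, 0.992, 0.0], [0.992, 0.123, 0.0], [0.0, 0.0, -1.0]]
wrist_force: [-0.9, -0.7, -1.7]
gripper_width: 0.653
grasp_force: 64.5
```

{"name": "move_arm", "arguments": {"rows": [[[0,0,0,0],[0,0,0,0],[0,0,0,0],[0,0,0,0],[0,0,0,0],[0,0,0,0],[0,0,0,0],[0,0,0,0]]], "jaw": 1}}

```text
time_s: 73.85
tcp_pos: [443.7, 179.8, 48.3]
eef_rot: [[-0.123, 0.992, -0.0], [0.992, 0.123, -0.0], [-0.0, -0.0, -1.0]]
wrist_force: [0.0, -0.4, -0.5]
gripper_width: 0.998
grasp_force: 0.0
```

{"name": "move_arm", "arguments": {"rows": [[[0,0,-0.1,0],[0,0,-0.3,0],[0,0,-0.5,0],[0,0,-0.7,0],[0,0,-0.9,0],[0,0,-1,0],[0,0,-1,0],[0,0,-1,0]]]}}

```text
time_s: 74.65
tcp_pos: [443.7, 179.8, 198.4]
eef_rot: [[-0.123, 0.992, 0.0], [0.992, 0.123, 0.0], [0.0, 0.0, -1.0]]
wrist_force: [-0.2, 0.8, 0.3]
gripper_width: 1.0
grasp_force: 0.0
```

Run:
```python
from seg import *
st()
s=snap('wrist','w12.png')
for c in blobs(s,(14,55,110),(30,200,255),300):
  m=cv2.moments(c); print('all',int(m['m10']/m['m00']),int(m['m01']/m['m00']),world_rect(s,c,58))
a=s['pixels'][90:290,200:360]
t=snap('top')['pixels'][140:270,80:480]
A=cv2.resize(a,(400,500)); B=cv2.resize(t,(800,260)); B=cv2.resize(t[:,280:],(400,433))
cv2.imwrite('pics/fin.png',np.hstack([A[:433],B]))
```

```text
74.65 [443.7 179.8 198.4] [[-0.123, 0.992, 0.0], [0.992, 0.123, 0.0], [0.0, 0.0, -1.0]] 1.000185038694828 0.0 [-0.2  0.8  0.3] [ 0.39 -0.09 -0.07  1.6   0.    1.83]
all 282 192 (444.9, 180.2, 131.1, 58.6, -82.9)
```

View pics/fin.png

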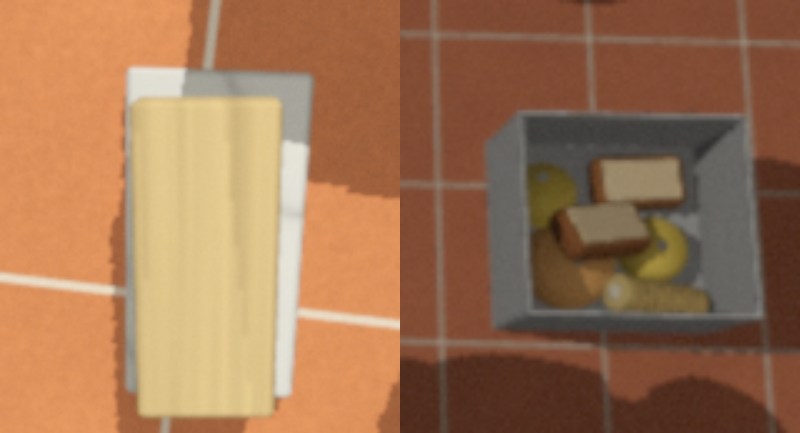

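The pile is flush at (444.9,180.2), 131x58.6, and all five scraps plus the grapefruit lie in the right caddy. Handing in.

```bash
python3 -c "
from h import *
print(workorder.sign_off())"
```

```text
the job is handed in; nothing more can be done
None
```

The job is handed in: all five scraps that were present (both heels, one cob end, both lemons) are in the grapefruit caddy, and both boards are stacked flush on the slab board. The sign-off returned no verdict; this is from my last camera check.

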